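# Hang up the baskets, stack the card cases and press them

### The arm

A 7-joint arm with a two-finger parallel gripper is mounted at the origin on the work surface. World frame = base frame: x ahead of the robot, y to its left, z up, the work surface at z = 0. Lengths are in m, angles in rad, forces in N, time in s.
With the tool pointing down it reaches from about 0.425 to 0.825 m from the base axis. Payload 3.6 kg.
Tool frame: the origin (TCP) lies midway between the tips of the shut fingers; the grasp point (between the pads) lies bot.tcp_to_grasp behind it (bot.tcp_to_grasp is the distance from the TCP to the grasp point, in m); z points along the fingers, y is the direction in which the jaws open and shut (so a half turn about z gives the same grasp; the last joint's range is limited). The gripper opens to 93 mm and grips with 3 to 60 N. Pads are 15 mm wide; open, the fingers measure 128 mm over their backs; the gripper's body (75 mm by 188 mm) begins 65 mm behind the grasp point.
Start: joints at [-1.234, 0.615, -0.013, 1.423, 0.008, 1.103, -0.04], TCP at [0.231, 0.608, 0.219] pointing down, gripper open.
Joint ranges: [-3.12, 3.12], [-0.3, 2.06], [-1.34, 1.32], [0.26, 2.42], [-1.36, 4.5], [0.01, 1.98], [-2.84, 2.84]. Speed limits (rad/s): [2.79, 2.79, 3.14, 3.14, 3.14, 3.14, 3.14].

### API

Orientations are given as a unit quaternion [x, y, z, w].
In Python, from station import bot gives the robot as it stands.
- The arm moves only by the tool arm_command, never from a script. Its argument "series" is a list of rows, each a list of 5 numbers: the shift along the tool's x, y, z in units of 50 mm (1.0 is 50 mm), then the turn about the tool's z in degrees, then the closure, from -1 (fully open) to 1 (shut). A call has 1 to 12 rows; each row shifts and turns the commanded pose from where the row before left it, along the tool's axes as they then stand; what a row does not reach is not made up. A row lasts 1/8 s, in which the tool goes at most 62.5 mm and 10.7 degrees, less where a joint would pass 70% of its speed; a pose out of reach is approached as far as the arm can. A call is refused whole if a number of a shift passes 1 or a number of a turn 10.7, either way. A call with a gripper value outside its range is refused whole. The fingers move at their own pace and stop on an object; "grip_force" is the grip in N (left out, the last holds). Time passes only in rows, so rows that do not move let the fingers close. It gives the time, the measured TCP pose, the force and the opening at its end, in the units of the state.
- bot.observe(): the state, without advancing time (a new reading comes with each control period).
- bot.capture(name): name is "side" or "top"; returns a dict with "pixels" (384x512x3 uint8, red, green, blue), "vfov" (degrees; the focal length in pixels is half the picture's height over the tangent of half this angle, whatever the lens; pixels are square), "cx", "cy" (the principal point, pixels), "extrinsics" (4x4, takes a point from camera to world coordinates). Camera axes: x right, y up, looking along -z (the intrinsics and any distortion apply to the point x, -y, -z); pixel columns grow to the right and rows downward; lengths in m; the calibration is good to about 2 mm. A picture is of the moment at which its call begins. There is no depth.
- bot.hand_in(): hands the job in, once; it reports no verdict.
Trained networks look in the newest picture that a camera, given by its name, has taken for a name from the list of things; names that differ only in an ending like _2 or _b are one class to them, and where a whole thing is asked for, a point or a joint stands for the part that bears it (a point fixed in the world has none). Each returns a list of dicts, best first, with "confidence" (0 to 1); they miss things now and then, are a little off and sometimes report something else, mostly with a low value. They report only what shows in the picture. A call takes as long as a camera call.
- bot.boxes_of(camera, query): "bbox" ([left, top, right, bottom] in pixels, round what is visible of it).
- bot.masks_of(camera, query): "mask" (384x512 bool, what is visible of it) and "bbox" ([left, top, right, bottom] in pixels, round what is visible of it).
- bot.place_of(camera, query): "location" ([column, row] in pixels: a listed point, or the origin of a listed thing).
The state is a dict: "time": time; "qpos": joint angles; "joint_velocities": joint speeds; "effort": joint torques, N m; "ee_pos": TCP position; "ee_rot": TCP orientation; "wrist_force": force on the tool from outside, world axes, zero at the start; "torque": the same for the moment, N m; "gripper_width": finger opening in m.
Only numpy, scipy, OpenCV 4.12 (cv2) and the standard library are available. Lean on these libraries where they do the work, as an engineer would, in place of code of your own. Each camera call takes 0.05 s, during which the arm holds its last target.

### The job

Get the foil cards ready for pressing: hang the red and the blue basket by their handles on the two hooks of the stand, one on each hook (either way round; the red one is standing on the press board), and stack all the gold card cases there are flat in one column, squarely over the yellow outline on the press board, with the metal press plate squarely on top, grip up. Leave the glue bottle and the pen cup where they are.

Things in the scene. Friction and masses are not known exactly. Their poses are not given: they have to be found in the camera images.
- basket_red: Open red basket, 80 (its x) x 110 (its y) x 70 high, about 0.2 kg, with a rigid steel handle: uprights at y = -50 and +50 mm and a straight round top bar, 9 mm thick, along y, its axis 150 above the underside; 75 mm free between rim and bar. Origin: centre of the underside, z up; a half turn looks the same. Starts on the press board.
- basket_red_handle (a point): Middle of the red basket's handle bar, on its axis, 150 above the underside.
- basket_blue: Open blue basket, 80 (its x) x 110 (its y) x 70 high, about 0.2 kg, with a rigid steel handle: uprights at y = -50 and +50 mm and a straight round top bar, 9 mm thick, along y, its axis 150 above the underside; 75 mm free between rim and bar. Origin: centre of the underside, z up; a half turn looks the same. Starts on the table.
- basket_blue_handle (a point): Middle of the blue basket's handle bar, on its axis, 150 above the underside.
- hook_stand: Fixed wooden foot 150 (its x) x 310 (its y) x 15 with two steel hooks side by side, 170 apart along y, both opening to its -x side, roughly towards the robot. Origin at the centre of the underside.
- hook_left (a point): Left hook (seen from the robot): where the middle of a hung handle bar lies, 199.5 mm above the table. x runs from the hook's open end to its post. The 10 mm thick arm runs along x under this point in a shallow V; its upturned tip, 39 mm towards the open end, tops out 20.5 mm above this point; the 14 mm thick post stands 60 mm behind and rises at most 6 mm above it.
- hook_right (a point): Right hook (seen from the robot): where the middle of a hung handle bar lies, 199.5 mm above the table. x runs from the hook's open end to its post. The 10 mm thick arm runs along x under this point in a shallow V; its upturned tip, 39 mm towards the open end, tops out 20.5 mm above this point; the 14 mm thick post stands 60 mm behind and rises at most 6 mm above it.
- press_board: Fixed black board 160 (its x) x 106 (its y) x 12 thick with a yellow rectangular outline, 110 x 64 (outer edges), at its centre, the long side along x. Origin at the centre of the underside; its top is 12 mm above.
- case1: A closed flat gold-coloured card case with a dark seam and a pale label on top: 110 (its x) x 64 (its y) x 30 high, about 0.18 kg. Origin at the centre of its underside (the face without the label), z towards the label; either face may lie up. Three to five of the five cases are on the table; a missing one has no pose (None).
- case2: A closed flat gold-coloured card case with a dark seam and a pale label on top: 110 (its x) x 64 (its y) x 30 high, about 0.18 kg. Origin at the centre of its underside (the face without the label), z towards the label; either face may lie up. Three to five of the five cases are on the table; a missing one has no pose (None).
- case3: A closed flat gold-coloured card case with a dark seam and a pale label on top: 110 (its x) x 64 (its y) x 30 high, about 0.18 kg. Origin at the centre of its underside (the face without the label), z towards the label; either face may lie up. Three to five of the five cases are on the table; a missing one has no pose (None).
- case4: A closed flat gold-coloured card case with a dark seam and a pale label on top: 110 (its x) x 64 (its y) x 30 high, about 0.18 kg. Origin at the centre of its underside (the face without the label), z towards the label; either face may lie up. Three to five of the five cases are on the table; a missing one has no pose (None).
- case5: A closed flat gold-coloured card case with a dark seam and a pale label on top: 110 (its x) x 64 (its y) x 30 high, about 0.18 kg. Origin at the centre of its underside (the face without the label), z towards the label; either face may lie up. Three to five of the five cases are on the table; a missing one has no pose (None).
- press_plate: Aluminium press plate 110 (its x) x 64 (its y) x 10 thick, about 0.4 kg, with a black grip block on top at its centre, 60 along x, 20 thick along y, from 10 to 42 mm above the underside. Origin at the centre of the underside, z up.
- glue_bottle: White glue bottle with an orange cap, 52 across, 130 high; a bystander. Origin under its centre.
- pen_cup: Green cup of pens, 76 across, 85 high, pens to 126; a bystander. Origin under its centre.

How it is judged:
At the end, for the whole second after the job is handed in: Each basket hangs still (tilt under 0.3 rad), handle middle within 22 mm of a hook's resting place, one per hook; all present cases and, above them, the plate are still and level (0.06 rad), within 10 mm of the press board's centre and 0.12 rad of its outline ((distance between basket_red_handle and hook_left below 0.022 m or distance between basket_red_handle and hook_right below 0.022 m) and angle between each of basket_red, basket_blue's own z axis and vertical below 0.3 rad and height (world z) of each of basket_red, basket_blue above 0.03 m and linear speed of each of basket_red, basket_blue below 0.03 m/s and (distance between basket_blue_handle and hook_left below 0.022 m or distance between basket_blue_handle and hook_right below 0.022 m) and horizontal distance between each of case1, case2, case3, case4, case5, press_plate and press_board below 0.01 m and angle between the x axis of each of case1, case2, case3, case4, case5, press_plate and the x axis of press_board, either way round below 0.12 rad and angle between the z axis of each of case1, case2, case3, case4, case5 and the z axis of press_board, either way round below 0.06 rad and linear speed of each of case1, case2, case3, case4, case5, press_plate below 0.02 m/s and angle between press_plate's own z axis and vertical below 0.06 rad and z of each of case1, case2, case3, case4, case5 in the frame of press_plate below 0.008 m); the robot touches nothing.
It fails at once if the glue bottle or the pen cup is shifted more than 30 mm or knocked over (distance of any of glue_bottle, pen_cup from where it was at the start of the episode above 0.03 m or angle between any of glue_bottle, pen_cup's own z axis and vertical above 0.5 rad).
Of case1, case2, case3, case4, case5 only 3 to 5 are there at a start; the rules pass over those that are not, and their reading is None.
At some moment in a run one of case1, case2, case3, case4, case5, press_plate may be knocked a few centimetres aside while the robot is not near it.
It also fails if it takes over 210 s, if anything falls off the work surface, if the arm or the gripper's body presses on something with over 40 N, if the wrist force passes 120 N, or if a joint passes its speed limit or range.

## Working session

There is one attempt and no reset: what is moved stays moved. The work goes in short steps, Python scripts to look and compute and a tool call to move; the robot and the scene stay as the last step left them, time stands still between calls to the robot, and variables do not carry over. Pictures are saved under pics/ and viewed, and the job is handed in when it is done.

Besides the shell and the picture viewer there is one more tool, called after ">>>" as name(argument=value, ...), one argument or row to a line, values as JSON. arm_command: Moves the arm, as the interface text tells. Its arguments: {"type":"object","properties":{"series":{"type":"array","items":{"type":"array","items":{"type":"number"}}},"grip_force":{"type":"number"}},"required":["series"]}

```bash
ls; mkdir -p pics
python3 - <<'E'
from station import bot
import cv2
print(bot.observe(), bot.tcp_to_grasp)
for n in ("side","top"):
    c=bot.capture(n); cv2.imwrite(f"pics/{n}0.png",c["pixels"][:,:,::-1])
    print({k:v for k,v in c.items() if k!="pixels"})
E
```

```text
pics
{'time': 0.0, 'qpos': array([-1.23451453,  0.61591182, -0.01263239,  1.4248652 ,  0.00811315,
        1.10337959, -0.04041361]), 'joint_velocities': array([-0.00313303,  0.00256081,  0.00027197, -0.001754  , -0.00103921,
        0.00043212, -0.00026989]), 'effort': array([ 1.55391235e-04, -4.58942807e+01,  2.08768286e-01, -1.65750861e+01,
       -6.11825986e-02,  2.03445851e-02,  2.25645363e-04]), 'ee_pos': array([0.23038134, 0.60697536, 0.21749709]), 'ee_rot': array([ 1.80362421e-01,  9.83599419e-01, -1.23945462e-03, -2.08162119e-04]), 'wrist_force': array([ 0.88347009, -0.5952804 ,  0.28882835]), 'torque': array([-0.00589423,  0.04065131, -0.01531597]), 'gripper_width': 0.09321132889826267} 0.0188
{'vfov': 42.97861052100511, 'cx': 256.52272982666403, 'cy': 191.27899705431975, 'extrinsics': array([[ 0.90856773,  0.20693601, -0.36288037,  0.16873396],
       [-0.41758277,  0.42626745, -0.80244669, -0.97777195],
       [-0.01137103,  0.88060976,  0.47370576,  0.69249696],
       [ 0.        ,  0.        ,  0.        ,  1.        ]])}
{'vfov': 52.12679240518739, 'cx': 252.87775929320244, 'cy': 187.99084722070256, 'extrinsics': array([[-0.00362325,  0.99504392, -0.09937039,  0.45397628],
       [-0.99991292, -0.00234403,  0.01298707, -0.03783311],
       [ 0.01268978,  0.09940879,  0.99496576,  1.2842831 ],
       [ 0.        ,  0.        ,  0.        ,  1.        ]])}
```

View pics/side0.png

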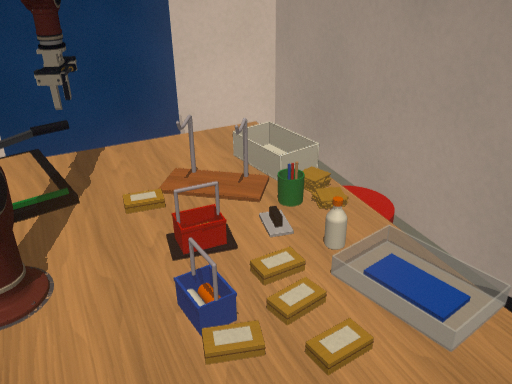

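View pics/top0.png

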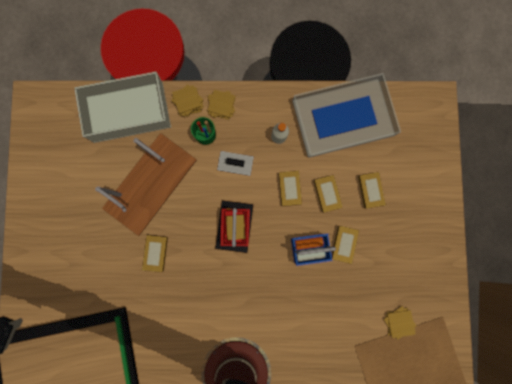

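```bash
cat > h.py <<'E'
from station import bot
import numpy as np, cv2
def cap(n,save=None):
    c=bot.capture(n)
    if save: cv2.imwrite("pics/"+save+".png",c["pixels"][:,:,::-1])
    return c
def f(c): return 192/np.tan(np.radians(c["vfov"]/2))
def toplane(c,px,z):
    px=np.atleast_2d(np.asarray(px,float)); F=f(c);E=c["extrinsics"]
    d=np.c_[(px[:,0]-c["cx"])/F,-(px[:,1]-c["cy"])/F,-np.ones(len(px))]@E[:3,:3].T
    o=E[:3,3]; t=(z-o[2])/d[:,2]
    return o+t[:,None]*d
def proj(c,P):
    P=np.atleast_2d(P);E=c["extrinsics"];q=(P-E[:3,3])@E[:3,:3];F=f(c)
    return np.c_[c["cx"]+F*q[:,0]/-q[:,2],c["cy"]-F*q[:,1]/-q[:,2]]
def tri(c1,p1,c2,p2):
    A=[];b=[]
    for c,p in((c1,p1),(c2,p2)):
        F=f(c);E=c["extrinsics"];d=E[:3,:3]@np.array([(p[0]-c["cx"])/F,-(p[1]-c["cy"])/F,-1]);d/=np.linalg.norm(d)
        M=np.eye(3)-np.outer(d,d);A.append(M);b.append(M@E[:3,3])
    return np.linalg.solve(A[0]+A[1],b[0]+b[1]), 
def rect(c,mask,z):
    cn,_=cv2.findContours(mask.astype(np.uint8),cv2.RETR_EXTERNAL,cv2.CHAIN_APPROX_NONE)
    k=max(cn,key=cv2.contourArea).reshape(-1,2)
    P=toplane(c,k,z)[:,:2]
    (x,y),(w,h),a=cv2.minAreaRect((P*1000).astype(np.float32))
    if w<h: w,h,a=h,w,a+90
    a=(a+90)%180-90
    return np.round([x,y,w,h,a],1)
E
python3 - <<'E'
from h import *
T=cap("top");S=cap("side")
for n,z in [("case1",.03),("press_plate",.01),("press_board",.012),("hook_stand",.015),("basket_red",.07),("basket_blue",.07),("glue_bottle",.13),("pen_cup",.085)]:
    for m in bot.masks_of("top",n):
        print(n,round(m["confidence"],2),np.round(m["bbox"]),rect(T,m["mask"],z))
for n in ["case1","press_plate","press_board","hook_left","hook_right","basket_red_handle","basket_blue_handle"]:
    for cam in("top","side"):
        print(n,cam,[(round(d["confidence"],2),np.round(d["location"],1).tolist()) for d in bot.place_of(cam,n)])
print(proj(T,[[0,0,0],[.23,.607,.217]]),proj(S,[[0,0,0],[.23,.607,.217]]))
E
python3 - <<'E'
import cv2
for n,(a,b,c,d) in {"top":(90,70,390,280),"side":(110,90,400,384)}.items():
    i=cv2.imread(f"pics/{n}0.png")[b:d,a:c]
    k=min(800/(c-a),600/(d-b)); cv2.imwrite(f"pics/{n}0z.png",cv2.resize(i,None,fx=k,fy=k,interpolation=cv2.INTER_CUBIC))
E
```

```text
case1 0.91 [332. 226. 359. 263.] [ 401.7 -344.2  112.3   69.8  -12.6]
case1 0.76 [360. 173. 385. 210.] [ 573.9 -434.4  108.6   71.6    9.4]
case1 0.65 [315. 176. 342. 211.] [ 562.9 -293.4  109.1   69.6   13.9]
case1 0.6 [142. 231. 169. 271.] [376.1 257.9 112.8  76.8  -6.2]
case1 0.56 [279. 169. 299. 205.] [ 581.9 -172.7  108.    62.2    4.8]
press_plate 0.58 [219. 147. 252. 174.] [665.2   5.2 110.   65.6  79.5]
press_plate 0.44 [362. 172. 384. 210.] [ 575.3 -439.8  111.1   71.7    9.6]
press_board 0.95 [213. 199. 255. 254.] [419.5  37.2 150.8  78.9  37.8]
press_board 0.51 [190. 117. 215. 144.] [773.3 109.8  99.1  80.2  18.7]
press_board 0.36 [289. 235. 335. 264.] [ 386.1 -246.4  136.6   88.8  -83. ]
hook_stand 0.95 [ 98. 133. 196. 234.] [613.2 304.5 311.7 209.4 -36.8]
basket_red 0.84 [222. 210. 250. 244.] [ 4.566e+02  3.400e+00  1.133e+02  8.950e+01 -2.000e-01]
basket_blue 0.66 [289. 234. 335. 264.] [ 389.  -236.4  130.    84.4  -81.3]
glue_bottle 0.66 [279. 169. 300. 205.] [ 571.1 -160.2  103.    61.1    4.3]
glue_bottle 0.52 [266. 118. 288. 145.] [ 736.9 -130.5   64.9   51.2  -18.8
[... 246 characters left out ...]
[336.3, 349.7]), (0.62, [233.6, 346.1])]
press_plate top [(0.74, [232.4, 158.0])]
press_plate side [(0.71, [277.6, 226.7])]
press_board top [(0.69, [232.9, 223.6])]
press_board side [(0.84, [204.2, 244.6])]
hook_left top [(0.93, [115.0, 198.0]), (0.23, [150.6, 156.6])]
hook_left side [(0.92, [184.1, 120.5])]
hook_right top [(0.64, [154.3, 153.5])]
hook_right side []
basket_red_handle top [(0.97, [235.6, 224.3])]
basket_red_handle side [(0.59, [196.1, 186.6])]
basket_blue_handle top [(0.8, [313.8, 252.2])]
basket_blue_handle side [(0.7, [202.1, 252.0]), (0.59, [275.2, 226.6])]
[[236.15813061 372.60119348]
 [  2.59760681 313.78585188]] [[ -0.31897142 297.00804668]
 [ 63.68433046 104.76766033]]
```

View pics/top0z.png

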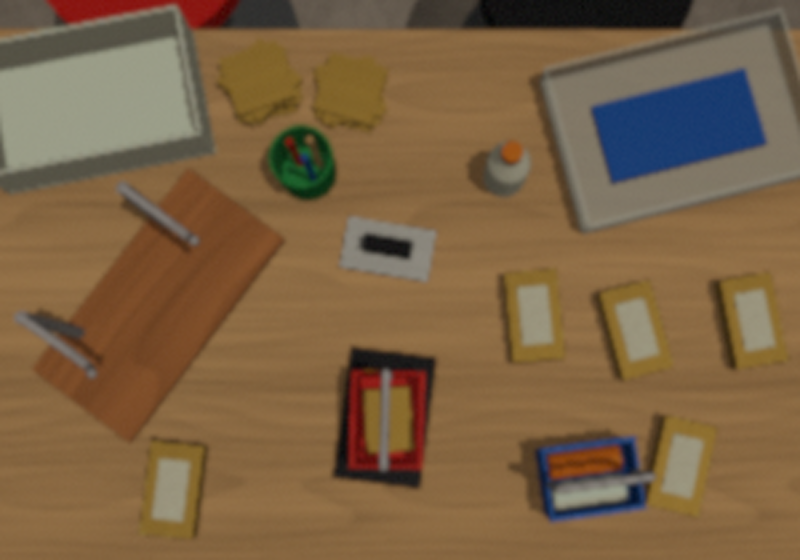

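View pics/side0z.png

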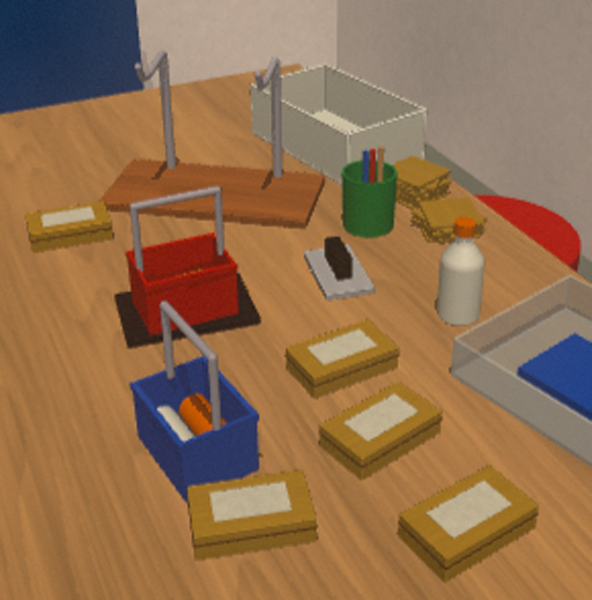

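```bash
cat > lab.py <<'E'
from h import *
def labels(c,img=None,z=.03,thr=None):
    """white-label blobs -> world centre and yaw (deg) of long axis"""
    hsv=cv2.cvtColor(c["pixels"],cv2.COLOR_RGB2HSV)
    m=((hsv[...,1]<85)&(hsv[...,2]>135)).astype(np.uint8)
    n,l,st,ce=cv2.connectedComponentsWithStats(m)
    out=[]
    for i in range(1,n):
        if 60<st[i,4]<2500:
            cn,_=cv2.findContours((l==i).astype(np.uint8),cv2.RETR_EXTERNAL,cv2.CHAIN_APPROX_NONE)
            yx=np.argwhere(l==i)[:,::-1]
            P=toplane(c,yx,z)[:,:2]
            C=np.cov(P.T);w,v=np.linalg.eigh(C);a=np.degrees(np.arctan2(v[1,1],v[0,1]));a=(a+90)%180-90
            s=np.sqrt(12*w)*1000
            out.append((np.round(ce[i],1).tolist(),np.round(P.mean(0)*1000,1).tolist(),round(a,1),np.round(s[::-1],1).tolist()))
    return out
E
python3 - <<'E'
from lab import *
import cv2
for n in("top","side"):
    c=cap(n)
    for o in labels(c): print(n,*o)
# straightness of table far edge in top
c=cap("top");g=cv2.cvtColor(c["pixels"],cv2.COLOR_RGB2GRAY).astype(float)
for x in list(range(20,75,10))+list(range(180,290,15))+list(range(400,455,10)):
    col=c["pixels"][70:92,x,0].astype(float)-c["pixels"][70:92,x,2]
    d=np.diff(col);print(x,round(70+0.5+(d.clip(0)*np.arange(len(d))).sum()/d.clip(0).sum(),1),end="; ")
E
python3 - <<'E'
import cv2
i=cv2.imread("pics/side0.png")
a=cv2.resize(i[105:205,150:280],None,fx=6,fy=6,interpolation=cv2.INTER_CUBIC);cv2.imwrite("pics/hs.png",a)
i=cv2.imread("pics/top0.png")
a=cv2.resize(i[130:240,90:210],None,fx=5,fy=5,interpolation=cv2.INTER_CUBIC);cv2.imwrite("pics/ht.png",a)
E
```

```text
top [238.1, 162.3] [662.8, -6.8] 70.4 [125.0, 68.2]
top [290.2, 187.6] [580.1, -174.1] 5.8 [70.0, 35.3]
top [372.6, 189.6] [573.3, -439.9] 10.0 [69.1, 35.6]
top [328.4, 193.1] [562.3, -297.0] 13.6 [69.3, 35.3]
top [345.5, 244.2] [399.2, -347.6] -12.9 [68.5, 35.1]
top [153.6, 253.3] [373.2, 259.3] -6.4 [69.3, 35.7]
top [310.9, 255.3] [364.9, -237.1] -81.8 [80.8, 14.5]
side [237.5, 144.3] [761.9, 490.9] 68.9 [221.1, 34.3]
side [195.2, 186.1] [527.9, 252.1] -0.8 [134.8, 14.9]
side [142.7, 195.9] [374.6, 260.5] -4.3 [68.7, 33.4]
side [336.1, 227.8] [776.2, -116.9] 55.6 [186.6, 43.4]
side [275.4, 224.0] [646.1, -35.6] -89.4 [110.2, 68.6]
side [202.6, 252.0] [437.8, -71.5] -82.4 [133.0, 8.6]
side [277.0, 259.7] [581.2, -174.0] 5.1 [69.6, 34.8]
side [296.3, 294.2] [563.4, -297.1] 14.8 [69.4, 35.1]
side [195.5, 297.0] [372.8, -216.1] -81.9 [59.9, 13.3]
side [232.0, 335.4] [400.1, -347.7] -14.2 [69.3, 35.4]
side [339.3, 339.1] [574.3, -440.3] 9.4 [69.5, 35.5]
20 80.2; 30 80.2; 40 80.7; 50 80.4; 60 80.4; 70 80.4; 180 81.8; 195 81.3; 210 80.6; 225 81.2; 240 80.8; 255 80.5; 270 80.1; 285 79.8; 400 80.6; 410 80.4; 420 80.9; 430 80.7; 440 80.9; 450 80.8;
```

View pics/hs.png

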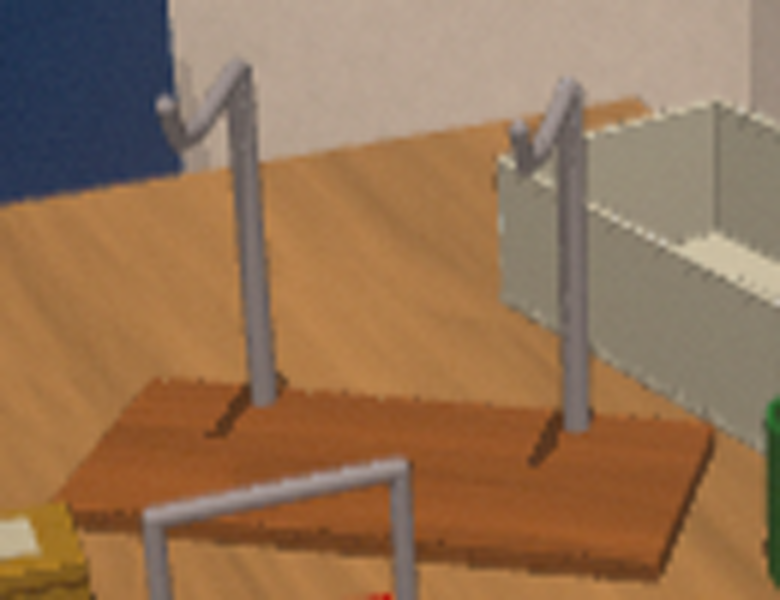

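View pics/ht.png

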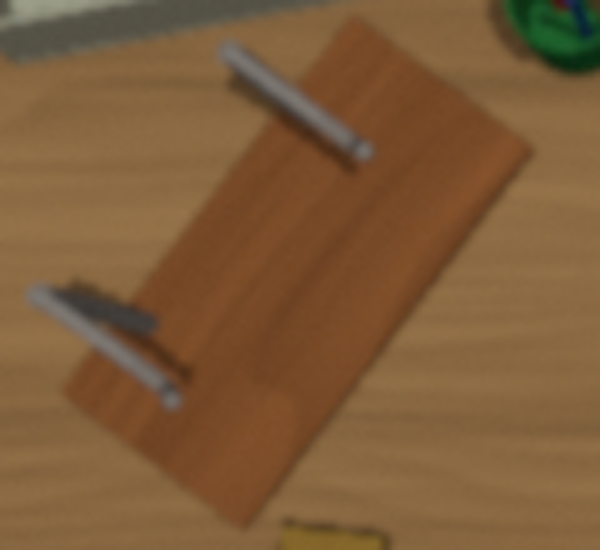

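Run:
```python
from h import *
T=cap("top");S=cap("side")
ct=np.array([[355,15],[533,150],[245,527],[65,390]])/5+[90,130]
P=toplane(T,ct,.015);print(P[:,:2].round(3)*1000,P[:,:2].mean(0))
cs=np.array([[60,500],[158,380],[712,428],[660,566]])/6+[150,105]
Q=toplane(S,cs,.015);print(Q[:,:2].round(3)*1000,Q[:,:2].mean(0))
ds=[P[0]-P[3],P[1]-P[2]];print("y? ",[np.degrees(np.arctan2(d[1],d[0])) for d in ds],[np.linalg.norm(d) for d in ds])
ds=[P[0]-P[1],P[3]-P[2]];print("x ",[np.degrees(np.arctan2(d[1],d[0])) for d in ds],[np.linalg.norm(d) for d in ds])
ds=[Q[1]-Q[0],Q[2]-Q[3]];print("x side ",[np.degrees(np.arctan2(d[1],d[0])) for d in ds],[np.linalg.norm(d) for d in ds])
# tips, posts at height
def h(p): return toplane(T,np.array(p)/5+[90,130],.22)[0]
for a,b in(((172,402),(40,293)),((366,150),(228,48))):
    tip,post=h(a),h(b); post=toplane(T,np.array(b)/5+[90,130],.2055)[0]
    d=(post-tip)[:2];L=np.linalg.norm(d); print("tip",tip[:2],"post",post[:2],L,np.degrees(np.arctan2(d[1],d[0])),"rest",(tip[:2]+d/L*39).round(4))
print("tri left", tri(T,(115,198),S,(184.1,120.5)))
print("tips tri",tri(T,np.array((172,402))/5+[90,130],S,np.array((163,100))/6+[150,105]),tri(T,np.array((366,150))/5+[90,130],S,np.array((518,128))/6+[150,105]))
# baskets handles: ends
print("handles tri",tri(T,(235.6,224.3),S,(196.1,186.6)),tri(T,(313.8,252.2),S,(202.1,252.0)))
i=T["pixels"][:,:,::-1]
cv2.imwrite("pics/bt.png",cv2.resize(i[195:275,205:345],None,fx=5.5,fy=5.5,interpolation=cv2.INTER_CUBIC))
i=S["pixels"][:,:,::-1]
cv2.imwrite("pics/bs.png",cv2.resize(i[175:335,160:260],None,fx=3.7,fy=3.7,interpolation=cv2.INTER_CUBIC))
```

```text
[[763. 247.]
 [673. 129.]
 [429. 311.]
 [517. 428.]] [0.59561898 0.2786633 ]
[[437. 312.]
 [520. 425.]
 [763. 242.]
 [676. 122.]] [0.59894653 0.27537993]
y?  [np.float64(-36.39851938550722), np.float64(-36.634118632656524)] [np.float64(0.3054666649498035), np.float64(0.303948841290863)]
x  [np.float64(52.61161695333966), np.float64(53.19611736420077)] [np.float64(0.14816894770055225), np.float64(0.1469006837025573)]
x side  [np.float64(53.44535891491148), np.float64(54.50360706049938)] [np.float64(0.14019178273660804), np.float64(0.14846078383398975)]
tip [0.50032056 0.29518532] post [0.56103823 0.37369169] 0.09924658732896917 52.28124739551114 rest [24.36   31.1451]
tip [0.63782291 0.1934102 ] post [0.69796029 0.27432169] 0.10081257125375294 53.37846245452668 rest [23.9024 31.4945]
tri left (array([0.53340493, 0.32601135, 0.20783962]),)
tips tri (array([0.50161704, 0.29493577, 0.21959937]),) (array([0.63930318, 0.19380624, 0.21674577]),)
handles tri (array([ 0.45908064, -0.00206336,  0.16465881]),) (array([ 0.38604649, -0.22842872,  0.14551208]),)
```

View pics/bt.png

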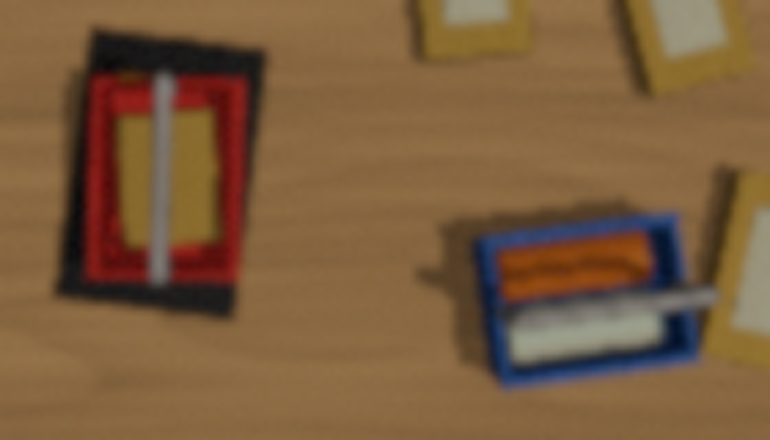

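View pics/bs.png

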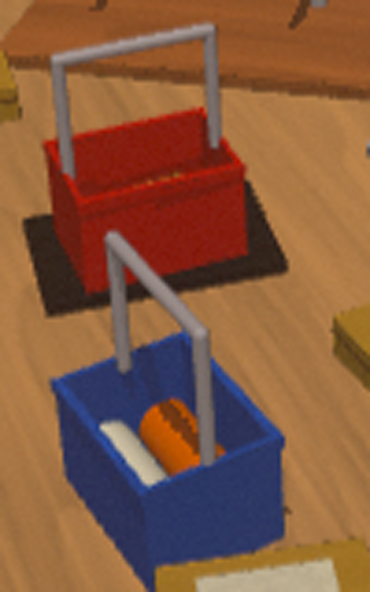

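Run:
```python
from h import *
T=cap("top");S=cap("side")
for nm,z,a,b,sa,sb in (("red",.162,(163,75),(158,285),(212,32),(57,62)),("blue",.150,(505,313),(715,295),(112,238),(203,335))):
    A,B=toplane(T,np.array([a,b])/5.5+[205,195],z)
    d=B-A;print(nm,A,B,(A+B)/2,np.linalg.norm(d),np.degrees(np.arctan2(d[1],d[0])))
    A,B=toplane(S,np.array([sa,sb])/3.7+[160,175],z);d=B-A;print("  side",A,B,(A+B)/2,np.linalg.norm(d),np.degrees(np.arctan2(d[1],d[0])))
print(bot.observe()["time"])
```

```text
red [ 5.06914172e-01 -1.53353220e-04  1.62000000e-01] [0.39892448 0.00231005 0.162     ] [0.45291932 0.00107835 0.162     ] 0.10801778921406438 178.6932242077178
  side [ 0.50741085 -0.00383188  0.162     ] [4.06167304e-01 3.17782668e-04 1.62000000e-01] [ 0.45678908 -0.00175705  0.162     ] 0.10132855088694895 177.65293430989982
blue [ 0.3831442 -0.177724   0.15     ] [ 0.39194051 -0.28750908  0.15      ] [ 0.38754236 -0.23261654  0.15      ] 0.11013690894604146 -85.41907705214699
  side [ 0.38136324 -0.18459658  0.15      ] [ 0.39559302 -0.28653322  0.15      ] [ 0.38847813 -0.2355649   0.15      ] 0.10292504480056848 -82.05318506497815
1.65
```

```bash
cat > go.py <<'E'
from h import *
import sys
from scipy.spatial.transform import Rotation as R
def state():
    s=bot.observe();M=R.from_quat(s["ee_rot"]).as_matrix()
    return s,M,np.degrees(np.arctan2(M[1,1],M[0,1]))
def go(x,y,z,phi):
    s,M,ph=state()
    d=(phi-ph+90)%180-90; t=-d
    p=np.radians(ph+d)
    D=np.array([x,y,z])-s["ee_pos"]
    u=np.array([-np.sin(p)*D[0]+np.cos(p)*D[1],np.cos(p)*D[0]+np.sin(p)*D[1],-D[2]])/.05
    print("turn %.2f then shift units x %.3f y %.3f z %.3f"%(t,*u)," now",s["ee_pos"].round(4),round(ph,2),"w",round(s["gripper_width"],4),"F",s["wrist_force"].round(1),"t",round(s["time"],2),"j7",round(s["qpos"][6],2),"tilt",np.round(M[:2,2],4))
if __name__=="__main__": go(*map(float,sys.argv[1:5]))
E
python3 go.py .4805 -.0015 .25 88
```

```text
turn -18.79 then shift units x -5.419 y -12.002 z -0.627  now [0.2306 0.6077 0.2186] 69.21 w 0.093 F [-0.5  0.5  1.3] t 1.65 j7 -0.04 tilt [-0.0001 -0.0001]
```

>>> arm_command(
  series=[
    [0,0,-0.31,-9.4,-1],
    [0,0,-0.32,-9.4,-1],
    [-0.2,-0.4,0,0,-1],
    [-0.4,-0.9,0,0,-1],
    [-0.4,-0.9,0,0,-1],
    [-0.4,-0.9,0,0,-1],
    [-0.4,-0.9,0,0,-1],
    [-0.4,-0.9,0,0,-1],
    [-0.4,-0.9,0,0,-1],
    [-0.4,-0.9,0,0,-1],
    [-0.4,-0.9,0,0,-1],
    [-0.4,-0.9,0,0,-1],
  ],
  grip_force=50,
)

```text
time: 3.15
ee_pos: [0.4065, 0.1749, 0.2505]
ee_rot: [0.017, 1.0, 0.0, 0.001]
wrist_force: [1.0, -0.3, 0.3]
gripper_width: 0.0927
```

>>> arm_command(
  series=[
    [-0.4,-0.9,0,0,-1],
    [-0.4,-0.9,0,0,-1],
    [-0.4,-0.9,0,0,-1],
    [-0.42,-0.8,0,0,-1],
    [0,0,0,0,-1],
  ],
)

```text
time: 3.78
ee_pos: [0.4818, -0.0056, 0.2503]
ee_rot: [0.021, 1.0, -0.001, 0.001]
wrist_force: [-0.3, 0.3, -0.8]
gripper_width: 0.0929
```

```bash
python3 go.py .4805 -.0015 .143 88
```

```text
turn -0.43 then shift units x 0.029 y 0.080 z 2.146  now [ 0.4818 -0.0056  0.2503] 87.57 w 0.0929 F [-0.3  0.3 -0.8] t 3.77 j7 1.53 tilt [ 0.0012 -0.0021]
```

>>> arm_command(
  series=[
    [0.03,0.08,0.6,0,-1],
    [0,0,0.8,0,-1],
    [0,0,0.5,0,-1],
    [0,0,0.24,0,-1],
    [0,0,0,0,1],
    [0,0,0,0,1],
    [0,0,0,0,1],
    [0,0,0,0,1],
    [0,0,0,0,1],
    [0,0,0,0,1],
  ],
)

```text
time: 5.03
ee_pos: [0.4794, 0.0027, 0.1433]
ee_rot: [0.017, 1.0, 0.0, 0.0]
wrist_force: [-0.2, -0.4, -0.0]
gripper_width: 0.0376
```

```bash
python3 go.py .4805 -.0015 .27 88
```

```text
turn 0.01 then shift units x -0.025 y -0.083 z -2.535  now [0.4794 0.0027 0.1433] 88.01 w 0.0376 F [-0.2 -0.4 -0. ] t 5.03 j7 1.54 tilt [ 0.0001 -0.    ]
```

>>> arm_command(
  series=[
    [0,0,0,0,1],
    [0,0,0,0,1],
    [0,0,0,0,1],
    [0,0,0,0,1],
    [0,0,-0.1,0,1],
    [0,0,-0.3,0,1],
    [0,0,-0.5,0,1],
    [0,0,-0.7,0,1],
    [0,0,-0.6,0,1],
    [0,0,-0.35,0,1],
    [0,0,0,0,1],
  ],
)

```text
time: 6.4
ee_pos: [0.4798, 0.0029, 0.2716]
ee_rot: [0.017, 1.0, 0.0, 0.001]
wrist_force: [0.8, 0.4, -2.9]
gripper_width: 0.0075
```

```bash
python3 go.py .587 .125 .27 53
python3 - <<'E'
from h import *
c=cap("side","s1");i=c["pixels"][:,:,::-1]
cv2.imwrite("pics/s1z.png",cv2.resize(i[40:290,80:330],None,fx=2.4,fy=2.4))
E
```

```text
turn 35.02 then shift units x -0.241 y 3.241 z 0.033  now [0.4798 0.0029 0.2716] 88.02 w 0.0075 F [ 0.8  0.4 -2.9] t 6.4 j7 1.52 tilt [0.0027 0.0003]
```

View pics/s1z.png

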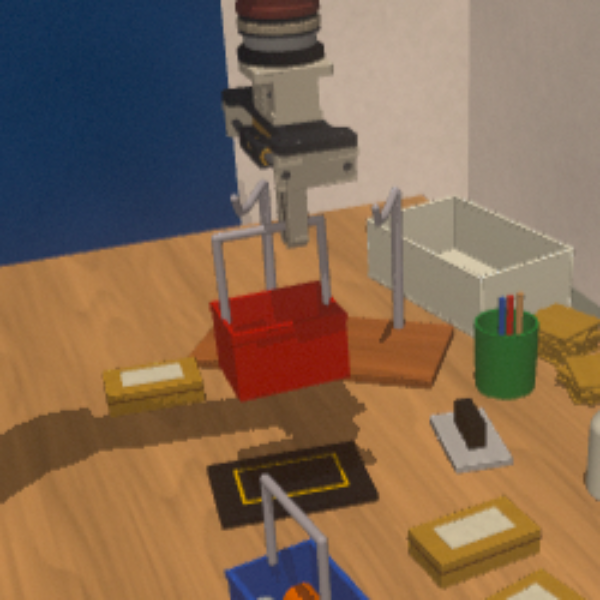

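```bash
python3 go.py .6152 .1223 .2207 53
```

```text
turn 35.02 then shift units x -0.736 y 3.546 z 0.997  now [0.4791 0.0028 0.2705] 88.02 w 0.0073 F [-0.7  0.1 -2.9] t 6.45 j7 1.52 tilt [0.0001 0.0002]
```

>>> arm_command(
  series=[
    [0,0,0,4,1],
    [0,0,0,8,1],
    [0,0,0,8,1],
    [0,0,0,8,1],
    [0,0,0,5,1],
    [0,0,0,2,1],
    [0,0,0,0,1],
  ],
)

```text
time: 7.32
ee_pos: [0.4789, 0.0028, 0.2699]
ee_rot: [0.317, 0.949, -0.0, -0.001]
wrist_force: [-0.5, 0.2, -2.7]
gripper_width: 0.0075
```

```bash
python3 go.py .6152 .1223 .2207 53
```

```text
turn 0.07 then shift units x -0.739 y 3.550 z 0.984  now [0.4789 0.0028 0.2699] 53.07 w 0.0075 F [-0.5  0.2 -2.7] t 7.33 j7 0.96 tilt [-0.0018 -0.0003]
```

>>> arm_command(
  series=[
    [-0.05,0.2,0,0,1],
    [-0.1,0.45,0.1,0,1],
    [-0.1,0.55,0.15,0,1],
    [-0.12,0.6,0.2,0,1],
    [-0.12,0.6,0.2,0,1],
    [-0.1,0.55,0.15,0,1],
    [-0.1,0.4,0.1,0,1],
    [-0.05,0.2,0.08,0,1],
    [0,0,0,0,1],
    [0,0,0,0,1],
    [0,0,0,0,1],
  ],
)

```text
time: 8.7
ee_pos: [0.6155, 0.1214, 0.2222]
ee_rot: [0.318, 0.948, -0.0, 0.0]
wrist_force: [-0.6, 0.5, -2.8]
gripper_width: 0.0078
```

```bash
python3 go.py .6814 .2101 .2207 53
python3 - <<'E'
from h import *
c=cap("side","s2");i=c["pixels"][:,:,::-1]
d=cap("top","t2");j=d["pixels"][:,:,::-1]
a=cv2.resize(i[40:240,120:320],None,fx=2,fy=2);b=cv2.resize(j[100:300,70:270],None,fx=2,fy=2)
cv2.imwrite("pics/s2z.png",np.hstack([a,b]))
E
```

```text
turn -0.05 then shift units x 0.015 y 2.209 z 0.029  now [0.6155 0.1214 0.2222] 52.95 w 0.0078 F [-0.6  0.5 -2.8] t 8.7 j7 0.79 tilt [ 0.0004 -0.0002]
```

View pics/s2z.png

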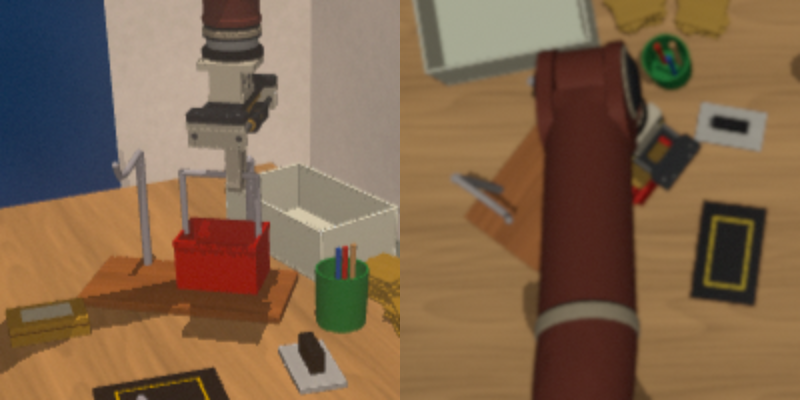

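>>> arm_command(
  series=[
    [0,0.15,0,0,1],
    [0,0.3,0,0,1],
    [0,0.4,0,0,1],
    [0,0.45,0,0,1],
    [0.01,0.4,0,0,1],
    [0,0.3,0,0,1],
    [0,0.15,0,0,1],
    [0,0.05,0,0,1],
    [0,0,0,0,1],
    [0,0,0,0,1],
  ],
)

```text
time: 10.05
ee_pos: [0.6814, 0.2096, 0.2218]
ee_rot: [0.318, 0.948, -0.0, 0.0]
wrist_force: [0.2, 0.7, -2.2]
gripper_width: 0.008
```

```bash
python3 go.py .6814 .2101 .1815 53
python3 - <<'E'
from h import *
c=cap("side","s3");i=c["pixels"][:,:,::-1]
cv2.imwrite("pics/s3z.png",cv2.resize(i[90:240,150:300],None,fx=4,fy=4,interpolation=cv2.INTER_CUBIC))
E
```

```text
turn -0.03 then shift units x 0.005 y 0.008 z 0.807  now [0.6814 0.2096 0.2218] 52.97 w 0.008 F [ 0.2  0.7 -2.2] t 10.05 j7 0.69 tilt [-0.     -0.0005]
```

View pics/s3z.png

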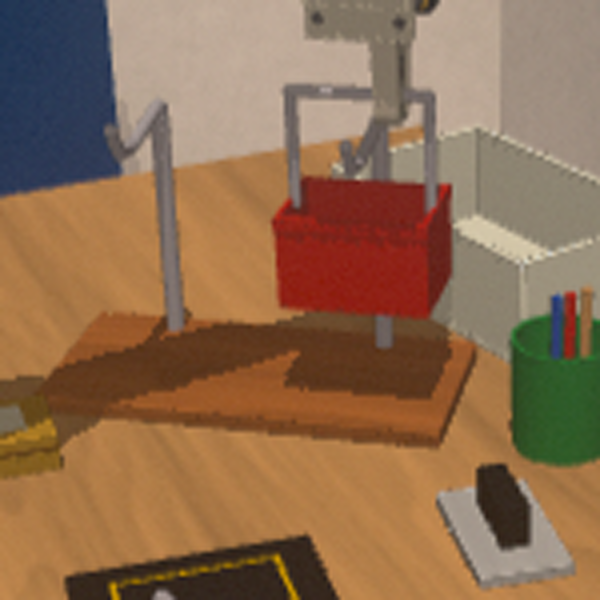

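>>> arm_command(
  series=[
    [0,0,0.15,0,1],
    [0,0,0.25,0,1],
    [0,0,0.2,0,1],
    [0,0,0.12,0,1],
    [0,0,0.08,0,1],
    [0,0,0,0,1],
    [0,0,0,0,1],
  ],
)

```text
time: 10.98
ee_pos: [0.6817, 0.2105, 0.1821]
ee_rot: [0.317, 0.948, 0.0, 0.0]
wrist_force: [-0.4, -0.2, -2.5]
gripper_width: 0.0072
```

```bash
python3 go.py .6814 .2101 .1815 53
```

```text
turn 0.01 then shift units x 0.001 y -0.010 z 0.011  now [0.6817 0.2105 0.1821] 53.01 w 0.0072 F [-0.4 -0.2 -2.5] t 10.97 j7 0.69 tilt [0.0008 0.0002]
```

>>> arm_command(
  series=[
    [0,0,0.03,0,1],
    [0,0,0.03,0,1],
    [0,0,0,0,1],
  ],
)

```text
time: 11.35
ee_pos: [0.6819, 0.2104, 0.1798]
ee_rot: [0.317, 0.948, 0.0, 0.001]
wrist_force: [-1.1, -0.8, 2.4]
gripper_width: 0.0079
```

>>> arm_command(
  series=[
    [0,0,0.03,0,1],
    [0,0,0,0,1],
  ],
)

```text
time: 11.6
ee_pos: [0.6821, 0.2104, 0.1791]
ee_rot: [0.317, 0.948, 0.001, 0.001]
wrist_force: [-1.6, -0.3, 5.5]
gripper_width: 0.0077
```

>>> arm_command(
  series=[
    [0,0,-0.05,0,0.6],
    [0,0,0,0,0.3],
    [0,0,0,0,0.3],
    [0,0,0,0,0.3],
    [0,0,-0.3,0,0.3],
    [0,0,-0.7,0,0.3],
    [0,0,-0.9,0,0.3],
    [0,0,-0.5,0,0],
  ],
)

```text
time: 12.6
ee_pos: [0.6825, 0.2105, 0.3041]
ee_rot: [0.317, 0.948, 0.002, 0.002]
wrist_force: [-0.3, 0.6, 0.5]
gripper_width: 0.0385
```

```bash
python3 go.py .45 .1 .3 53
python3 - <<'E'
from lab import *
c=cap("side","s4");i=c["pixels"][:,:,::-1]
d=cap("top","t4");j=d["pixels"][:,:,::-1]
a=cv2.resize(i[90:290,120:320],None,fx=2,fy=2);b=cv2.resize(j[100:300,70:270],None,fx=2,fy=2)
cv2.imwrite("pics/s4z.png",np.hstack([a,b]))
for o in labels(d):print(*o)
# board: yellow outline
for c2,n in((d,"top"),(c,"side")):
    h=cv2.cvtColor(c2["pixels"],cv2.COLOR_RGB2HSV)
    k=h[...,2]<60
    r=np.zeros_like(k)
    if n=="top": r[190:260,205:265]=1
    else: r[210:270,160:250]=1
    y=((h[...,1]>150)&(h[...,2]>110)&(abs(h[...,0].astype(int)-26)<6)&r)
    print(n,"board",rect(c2,k&r,.012),"outline",rect(c2,y,.012),y.sum())
E
```

```text
turn 0.01 then shift units x 2.384 y -4.564 z 0.082  now [0.6825 0.2105 0.3041] 53.01 w 0.0385 F [-0.3  0.6  0.5] t 12.6 j7 0.68 tilt [0.0056 0.0015]
[149.4, 99.8] [870.2, 283.6] 19.3 [147.1, 77.6]
[283.4, 133.3] [758.1, -154.3] -57.2 [42.3, 21.2]
[235.2, 163.2] [659.7, 2.5] 80.7 [121.8, 73.5]
[290.2, 187.6] [580.3, -174.2] 5.4 [69.8, 36.0]
[372.5, 189.6] [573.0, -439.8] 9.7 [69.1, 36.1]
[328.4, 193.1] [562.1, -297.0] 14.0 [69.6, 35.9]
[122.2, 233.1] [436.7, 359.5] -77.5 [63.6, 17.4]
[345.4, 244.3] [398.8, -347.3] -13.8 [69.7, 35.8]
[311.5, 254.5] [367.3, -238.9] -80.8 [85.9, 22.2]
top board [458.1   7.6 152.2  99.4  -7.5] outline [458.1   6.9 111.   65.6  -7.4] 171
side board [457.7   0.7 158.6 113.4  -7.6] outline [495.5 -11.6  86.4  44.   38.3] 106
```

View pics/s4z.png

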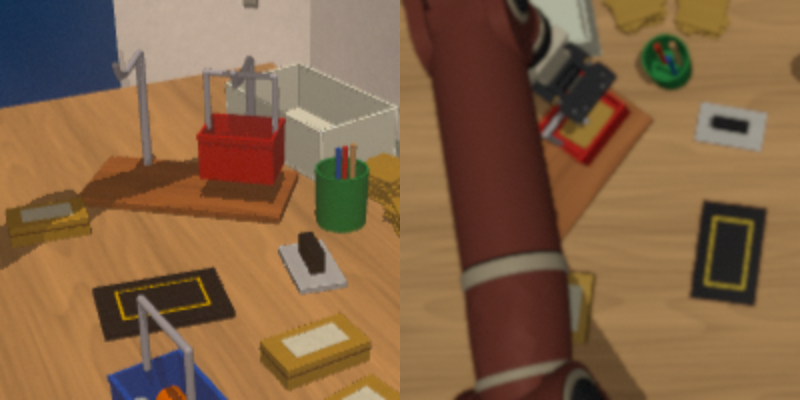

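```bash
python3 go.py .374 .260 .25 84.5
```

```text
turn -31.48 then shift units x 6.253 y 0.389 z 1.099  now [0.6834 0.2107 0.3049] 53.02 w 0.0448 F [ 0.8  0.2 -0.1] t 12.7 j7 0.68 tilt [0.0091 0.0026]
```

>>> arm_command(
  series=[
    [0,0,0,-5,-1],
    [0,0,0,-9,-1],
    [0,0,0,-9,-1],
    [0,0,0,-8.5,-1],
    [0.4,0,0,0,-1],
    [0.8,0.05,0.1,0,-1],
    [0.9,0.05,0.15,0,-1],
    [0.9,0.05,0.15,0,-1],
    [0.9,0.1,0.2,0,-1],
    [0.9,0.1,0.2,0,-1],
    [0.8,0.04,0.2,0,-1],
    [0.65,0,0.1,0,-1],
  ],
)

```text
time: 14.2
ee_pos: [0.3696, 0.2594, 0.2435]
ee_rot: [0.047, 0.999, -0.001, -0.001]
wrist_force: [-0.0, 0.4, -0.4]
gripper_width: 0.0934
```

>>> arm_command(
  series=[
    [0,0,0.5,0,-1],
    [0,0,0.5,0,-1],
    [0,0,0,0,-1],
  ],
)

```text
time: 14.58
ee_pos: [0.3706, 0.2585, 0.193]
ee_rot: [0.048, 0.999, -0.002, -0.002]
wrist_force: [0.2, -0.1, 1.2]
gripper_width: 0.093
```

```bash
python3 go.py .374 .260 .006 84.5
python3 - <<'E'
from lab import *
c=cap("side","s5")
for o in labels(c):print(*o)
E
```

```text
turn 0.02 then shift units x -0.064 y 0.036 z 3.739  now [0.3706 0.2585 0.193 ] 84.52 w 0.093 F [ 0.2 -0.1  1.2] t 14.57 j7 0.82 tilt [-0.0043 -0.0033]
[127.9, 89.6] [553.5, 1336.4] 79.9 [338.3, 97.5]
[237.3, 139.4] [778.3, 531.3] 69.6 [137.3, 35.2]
[251.6, 138.5] [827.9, 517.1] 66.8 [170.9, 28.4]
[336.1, 227.8] [776.1, -116.9] 55.4 [186.3, 43.9]
[275.4, 224.2] [645.9, -36.5] 89.6 [111.1, 68.3]
[202.6, 252.1] [437.7, -71.7] -82.3 [133.4, 8.6]
[277.0, 259.7] [581.2, -174.0] 5.1 [69.6, 34.8]
[296.3, 294.2] [563.4, -297.2] 14.5 [69.2, 35.1]
[195.5, 297.0] [372.8, -216.1] -81.9 [59.9, 13.3]
[232.0, 335.4] [400.1, -347.7] -14.1 [69.2, 35.5]
[339.3, 339.1] [574.3, -440.3] 9.4 [69.5, 35.5]
```

>>> arm_command(
  series=[
    [-0.06,0.04,0.5,0,-1],
    [0,0,0.8,0,-1],
    [0,0,0.9,0,-1],
    [0,0,0.7,0,-1],
    [0,0,0.5,0,-1],
    [0,0,0.24,0,-1],
    [0,0,0.1,0,-1],
    [0,0,0,0,1],
    [0,0,0,0,1],
    [0,0,0,0,1],
    [0,0,0,0,1],
    [0,0,0,0,1],
  ],
  grip_force=35,
)

```text
time: 16.12
ee_pos: [0.3755, 0.2608, 0.0082]
ee_rot: [0.048, 0.999, -0.0, 0.0]
wrist_force: [0.1, -1.6, 6.2]
gripper_width: 0.0639
```

```bash
python3 go.py .374 .260 .15 84.5
```

```text
turn -0.01 then shift units x 0.029 y -0.020 z -2.837  now [0.3755 0.2608 0.0082] 84.49 w 0.0639 F [ 0.1 -1.6  6.2] t 16.12 j7 0.82 tilt [ 0.0001 -0.0005]
```

>>> arm_command(
  series=[
    [0,0,-0.2,0,1],
    [0,0,-0.6,0,1],
    [0,0,-0.8,0,1],
    [0,0,-0.7,0,1],
    [0,0,-0.5,0,1],
    [0,0,0,0,1],
  ],
)

```text
time: 16.88
ee_pos: [0.3763, 0.2624, 0.1493]
ee_rot: [0.048, 0.999, 0.002, 0.002]
wrist_force: [1.0, -0.2, -2.4]
gripper_width: 0.0636
```

```bash
cat > board.py <<'E'
from h import *
from scipy.optimize import minimize
def fit(cs,roi,p0=(.458,.007,-7.5)):
    D=[]
    for c,r in zip(cs,roi):
        q=c["pixels"].astype(int); s=np.minimum(q[...,0],q[...,1])-q[...,2]
        s=s.astype(np.float32); m=np.zeros(s.shape,np.float32);m[r[1]:r[3],r[0]:r[2]]=s[r[1]:r[3],r[0]:r[2]]
        D.append(cv2.GaussianBlur(m,(0,0),1.0))
    t=np.linspace(-1,1,81);a,b=.055-.0025,.032-.0025
    L=np.r_[np.c_[a*t,b+0*t],np.c_[a*t,-b+0*t],np.c_[a+0*t,b*t],np.c_[-a+0*t,b*t]]
    def cost(p,sel=None):
        y=np.radians(p[2]/1);R=np.array([[np.cos(y),-np.sin(y)],[np.sin(y),np.cos(y)]])
        P=np.c_[L@R.T+np.array(p[:2])/1000,np.full(len(L),.012)]
        v=0
        for i,(c,d) in enumerate(zip(cs,D)):
            if sel is not None and i!=sel: continue
            px=proj(c,P).astype(np.float32)
            v-=cv2.remap(d,px[:,0].copy(),px[:,1].copy(),cv2.INTER_LINEAR).mean()
        return v
    p0=(p0[0]*1000,p0[1]*1000,p0[2])
    return [minimize(cost,p0,args=(s,),method="Nelder-Mead",options=dict(initial_simplex=[p0,(p0[0]+6,p0[1],p0[2]),(p0[0],p0[1]+6,p0[2]),(p0[0],p0[1],p0[2]+4)])) for s in(None,0,1)]
E
python3 - <<'E'
from board import *
T=cap("top");S=cap("side")
T["pixels"]=cv2.imread("pics/t4.png")[:,:,::-1];S["pixels"]=cv2.imread("pics/s4.png")[:,:,::-1]
for r in fit([T,S],[(217,203,253,252),(172,226,234,256)]):print(r.x.round(2),r.fun)
E
python3 go.py .458 .006 .15 82.5
```

```text
[459.4    7.74  -7.5 ] -117.29656982421875
[458.19   7.09  -7.82] -55.42528533935547
[459.91   8.92  -7.66] -63.55958938598633
turn 2.03 then shift units x -2.316 y -4.843 z -0.057  now [0.3748 0.2612 0.1472] 84.53 w 0.0638 F [ 0.5  0.4 -2.3] t 16.98 j7 0.82 tilt [-0.0009 -0.0004]
```

```bash
python3 go.py .460 .0077 .13 82.4
```

```text
turn 2.13 then shift units x -2.359 y -4.800 z 0.343  now [0.3748 0.2612 0.1472] 84.53 w 0.0638 F [ 0.5  0.4 -2.3] t 16.98 j7 0.82 tilt [-0.0009 -0.0004]
```

>>> arm_command(
  series=[
    [0,0,0,2.1,1],
    [-0.2,-0.4,0,0,1],
    [-0.3,-0.7,0,0,1],
    [-0.4,-0.8,0,0,1],
    [-0.4,-0.8,0,0,1],
    [-0.4,-0.8,0.1,0,1],
    [-0.3,-0.7,0.1,0,1],
    [-0.2,-0.4,0.1,0,1],
    [-0.15,-0.2,0.05,0,1],
    [0,0,0,0,1],
    [0,0,0,0,1],
  ],
)

```text
time: 18.35
ee_pos: [0.4598, 0.0093, 0.13]
ee_rot: [0.065, 0.998, 0.0, -0.0]
wrist_force: [0.2, -0.8, -1.8]
gripper_width: 0.064
```

```bash
python3 go.py .460 .0077 .021 82.4
```

```text
turn 0.12 then shift units x -0.008 y -0.032 z 2.179  now [0.4598 0.0093 0.13  ] 82.52 w 0.064 F [ 0.2 -0.8 -1.8] t 18.35 j7 1.39 tilt [-0.0009  0.0007]
```

>>> arm_command(
  series=[
    [0,-0.03,0.3,0,1],
    [0,0,0.6,0,1],
    [0,0,0.6,0,1],
    [0,0,0.4,0,1],
    [0,0,0.2,0,1],
    [0,0,0.08,0,1],
    [0,0,0,0,1],
    [0,0,0,0,1],
  ],
)

```text
time: 19.35
ee_pos: [0.4606, 0.0065, 0.0218]
ee_rot: [0.066, 0.998, 0.0, 0.001]
wrist_force: [-0.4, 0.5, -2.0]
gripper_width: 0.0637
```

```bash
python3 go.py .460 .0077 .02 82.4
```

```text
turn 0.02 then shift units x 0.014 y 0.022 z 0.036  now [0.4606 0.0065 0.0218] 82.42 w 0.0637 F [-0.4  0.5 -2. ] t 19.35 j7 1.4 tilt [0.0014 0.    ]
```

>>> arm_command(
  series=[
    [0,0,0.03,0,1],
    [0,0,0,0,1],
    [0,0,0,0,0.2],
    [0,0,0,0,-0.6],
    [0,0,0,0,-1],
    [0,0,0,0,-1],
    [0,0,-0.3,0,-1],
    [0,0,-0.8,0,-1],
    [0,0,-0.9,0,-1],
    [0,0,-0.9,0,-1],
    [0,0,-0.9,0,-1],
    [0,0,-0.9,0,-1],
  ],
)

```text
time: 20.85
ee_pos: [0.4595, 0.0065, 0.2561]
ee_rot: [0.066, 0.998, -0.0, -0.0]
wrist_force: [0.6, -0.7, -0.0]
gripper_width: 0.0931
```

```bash
python3 go.py .3908 -.2588 .25 6.5
python3 - <<'E'
from lab import *
c=cap("side","s6")
for o in labels(c)+labels(c,z=.042):
    if abs(o[1][0]-455)<30 and abs(o[1][1])<40: print(*o)
E
```

```text
turn 75.92 then shift units x -5.115 y -1.966 z 0.121  now [0.4595 0.0065 0.2561] 82.42 w 0.0931 F [ 0.6 -0.7 -0. ] t 20.85 j7 1.39 tilt [-0.0003 -0.    ]
[198.2, 229.5] [460.0, 24.4] -18.3 [71.8, 29.8]
[198.2, 229.5] [454.7, 6.2] -18.3 [70.5, 29.3]
```

>>> arm_command(
  series=[
    [0,0,0,6,-1],
    [0,0,0,10,-1],
    [0,0,0,10,-1],
    [0,0,0,10,-1],
    [0,0,0,10,-1],
    [0,0,0,10,-1],
    [0,0,0,10,-1],
    [0,0,0,9.9,-1],
    [-0.5,-0.2,0,0,-1],
    [-0.9,-0.35,0.02,0,-1],
    [-0.9,-0.35,0.02,0,-1],
    [-0.9,-0.35,0.02,0,-1],
  ],
)

```text
time: 22.4
ee_pos: [0.4154, -0.1607, 0.2513]
ee_rot: [0.666, 0.746, -0.0, -0.0]
wrist_force: [0.7, 0.0, 0.2]
gripper_width: 0.0927
```

>>> arm_command(
  series=[
    [-0.9,-0.35,0.02,0,-1],
    [-0.7,-0.25,0.02,0,-1],
    [-0.3,-0.1,0,0,-1],
    [0,0,0,0,-1],
    [0,0,0,0,-1],
  ],
)

```text
time: 23.02
ee_pos: [0.3928, -0.256, 0.2494]
ee_rot: [0.665, 0.747, 0.0, -0.001]
wrist_force: [0.1, 1.0, -0.4]
gripper_width: 0.0932
```

```bash
python3 go.py .3908 -.2588 .1312 6.5
```

```text
turn 0.18 then shift units x -0.051 y -0.046 z 2.364  now [ 0.3928 -0.256   0.2494] 6.68 w 0.0932 F [ 0.1  1.  -0.4] t 23.02 j7 0.82 tilt [-0.0003  0.0015]
```

>>> arm_command(
  series=[
    [-0.05,-0.05,0.4,0,-1],
    [0,0,0.8,0,-1],
    [0,0,0.7,0,-1],
    [0,0,0.36,0,-1],
    [0,0,0.1,0,-1],
    [0,0,0,0,0],
    [0,0,0,0,1],
    [0,0,0,0,1],
    [0,0,0,0,1],
    [0,0,0,0,1],
    [0,0,0,0,1],
    [0,0,0,0,1],
  ],
  grip_force=50,
)

```text
time: 24.52
ee_pos: [0.3899, -0.2607, 0.1317]
ee_rot: [0.666, 0.746, -0.0, -0.0]
wrist_force: [-0.3, -0.7, 1.0]
gripper_width: 0.0276
```

>>> arm_command(
  series=[
    [0,0,0,0,1],
    [0,0,0,0,1],
    [0,0,0,0,1],
    [0,0,0,0,1],
    [0,0,0,0,1],
  ],
)

```text
time: 25.15
ee_pos: [0.3899, -0.2608, 0.1316]
ee_rot: [0.666, 0.746, -0.0, 0.0]
wrist_force: [-0.2, -0.6, -0.0]
gripper_width: 0.0071
```

```bash
python3 go.py .3908 -.2588 .28 6.5
```

```text
turn 0.02 then shift units x 0.037 y 0.022 z -2.967  now [ 0.3899 -0.2608  0.1316] 6.52 w 0.0071 F [-0.2 -0.6 -0. ] t 25.15 j7 0.94 tilt [-0.     -0.0001]
```

>>> arm_command(
  series=[
    [0,0,-0.1,0,1],
    [0,0,-0.3,0,1],
    [0,0,-0.5,0,1],
    [0,0,-0.7,0,1],
    [0,0,-0.7,0,1],
    [0,0,-0.5,0,1],
    [0,0,-0.17,0,1],
    [0,0,0,0,1],
  ],
)

```text
time: 26.15
ee_pos: [0.3896, -0.2605, 0.2799]
ee_rot: [0.666, 0.746, 0.0, -0.0]
wrist_force: [-0.4, -0.7, -2.3]
gripper_width: 0.0075
```

>>> arm_command(
  series=[
    [0,0,0,-4,1],
    [0,0,0,-7,1],
    [0,0,0,-8,1],
    [0,0,0,-8,1],
    [0,0,0,-8,1],
    [0,0,0,-6.5,1],
    [0,0,0,-4,1],
    [0,0,0,-1,1],
    [0,0,0,0,1],
  ],
)

```text
time: 27.28
ee_pos: [0.3895, -0.2605, 0.2794]
ee_rot: [0.318, 0.948, 0.0, -0.001]
wrist_force: [0.3, -1.1, -2.1]
gripper_width: 0.0079
```

```bash
python3 go.py .4799 .2221 .28 53
python3 - <<'E'
from h import *
c=cap("side","s7");i=c["pixels"][:,:,::-1]
cv2.imwrite("pics/s7z.png",cv2.resize(i[60:360,100:400],None,fx=2,fy=2))
E
```

```text
turn -0.04 then shift units x 4.364 y 8.796 z -0.013  now [ 0.3895 -0.2605  0.2794] 52.96 w 0.0079 F [ 0.3 -1.1 -2.1] t 27.27 j7 1.56 tilt [-0.0016  0.0009]
```

View pics/s7z.png

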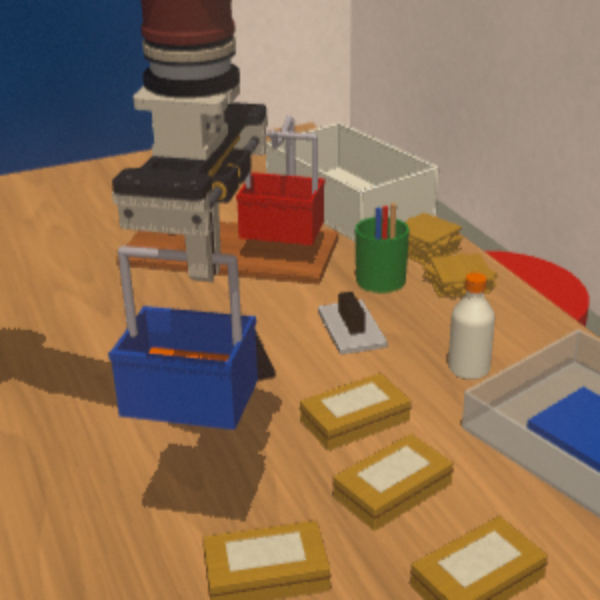

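>>> arm_command(
  series=[
    [0.08,0.25,0,0,1],
    [0.16,0.5,0,0,1],
    [0.22,0.65,0,0,1],
    [0.22,0.65,0,0,1],
    [0.22,0.65,0,0,1],
    [0.22,0.65,0,0,1],
    [0.23,0.65,0,0,1],
    [0.3,0.7,0,0,1],
    [0.4,0.65,0,0,1],
    [0.45,0.6,0,0,1],
    [0.45,0.6,0,0,1],
    [0.45,0.6,0,0,1],
  ],
)

```text
time: 28.82
ee_pos: [0.4685, 0.1294, 0.2801]
ee_rot: [0.317, 0.949, 0.0, -0.0]
wrist_force: [0.6, -0.1, -1.5]
gripper_width: 0.0073
```

>>> arm_command(
  series=[
    [0.4,0.6,0,0,1],
    [0.3,0.55,0,0,1],
    [0.2,0.35,0,0,1],
    [0.06,0.15,0,0,1],
    [0,0,0.2,0,1],
    [0,0,0.4,0,1],
    [0,0,0.4,0,1],
    [0,0,0.18,0,1],
    [0,0,0,0,1],
    [0,0,0,0,1],
  ],
)

```text
time: 30.08
ee_pos: [0.481, 0.2218, 0.2218]
ee_rot: [0.317, 0.948, 0.0, 0.001]
wrist_force: [0.5, 0.5, -1.7]
gripper_width: 0.0078
```

```bash
python3 go.py .5461 .3100 .2207 53
python3 - <<'E'
from h import *
c=cap("side","s8");i=c["pixels"][:,:,::-1]
cv2.imwrite("pics/s8z.png",cv2.resize(i[60:260,100:300],None,fx=3,fy=3))
E
```

```text
turn -0.02 then shift units x 0.023 y 2.192 z 0.023  now [0.481  0.2218 0.2218] 52.98 w 0.0078 F [ 0.5  0.5 -1.7] t 30.07 j7 0.47 tilt [0.0014 0.0005]
```

View pics/s8z.png

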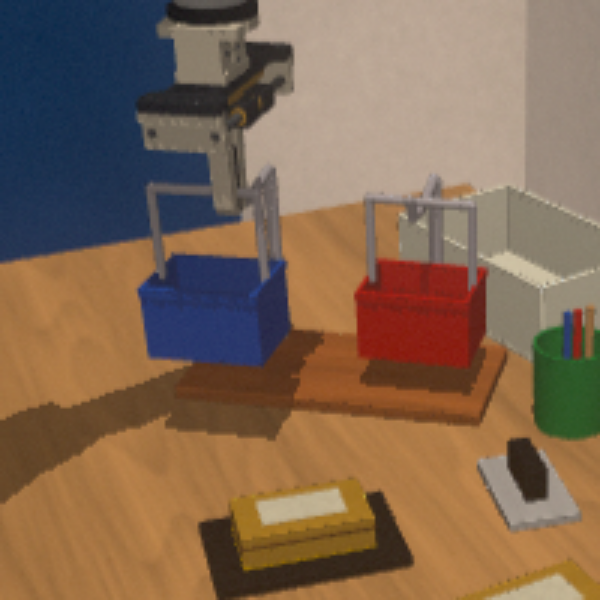

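>>> arm_command(
  series=[
    [0,0.15,0,0,1],
    [0,0.3,0,0,1],
    [0,0.4,0,0,1],
    [0.02,0.45,0,0,1],
    [0,0.4,0,0,1],
    [0,0.3,0,0,1],
    [0,0.15,0,0,1],
    [0,0.04,0,0,1],
    [0,0,0,0,1],
    [0,0,0,0,1],
  ],
)

```text
time: 31.38
ee_pos: [0.5454, 0.3095, 0.2213]
ee_rot: [0.317, 0.948, -0.0, -0.0]
wrist_force: [-0.8, 1.1, -2.3]
gripper_width: 0.0076
```

```bash
python3 go.py .5461 .3100 .1815 53
python3 - <<'E'
from h import *
c=cap("side","s9");i=c["pixels"][:,:,::-1]
cv2.imwrite("pics/s9z.png",cv2.resize(i[90:240,130:280],None,fx=4,fy=4,interpolation=cv2.INTER_CUBIC))
E
```

```text
turn -0.02 then shift units x -0.004 y 0.017 z 0.796  now [0.5454 0.3095 0.2213] 52.98 w 0.0076 F [-0.8  1.1 -2.3] t 31.38 j7 0.39 tilt [-0.0001 -0.0003]
```

View pics/s9z.png

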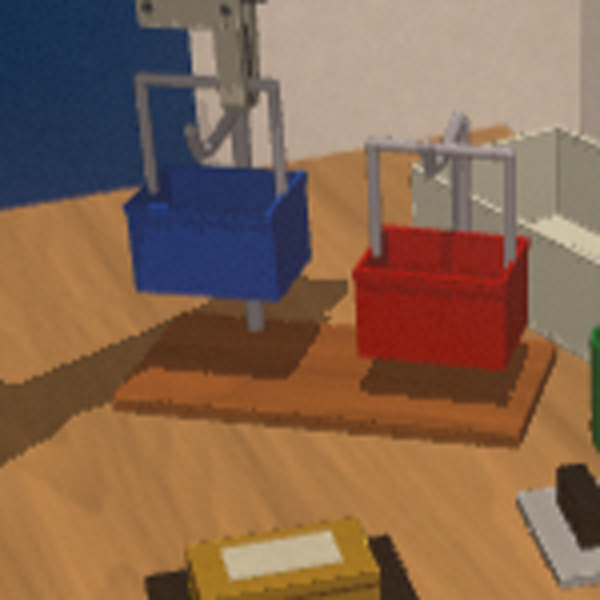

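Blue's handle window is round the left hook; lowering.

>>> arm_command(
  series=[
    [0,0,0.15,0,1],
    [0,0,0.25,0,1],
    [0,0,0.2,0,1],
    [0,0,0.12,0,1],
    [0,0,0.08,0,1],
    [0,0,0.04,0,1],
    [0,0,0,0,1],
    [0,0,0,0,1],
  ],
)

```text
time: 32.42
ee_pos: [0.5456, 0.31, 0.1802]
ee_rot: [0.317, 0.948, 0.0, 0.0]
wrist_force: [-2.3, -3.0, 4.9]
gripper_width: 0.007
```

>>> arm_command(
  series=[
    [0,0,0.03,0,1],
    [0,0,0,0,1],
  ],
)

```text
time: 32.67
ee_pos: [0.5458, 0.31, 0.1794]
ee_rot: [0.317, 0.948, 0.0, 0.0]
wrist_force: [-3.4, -3.4, 9.4]
gripper_width: 0.0073
```

>>> arm_command(
  series=[
    [0,0,-0.04,0,1],
    [0,0,0,0,0.6],
    [0,0,0,0,0.3],
    [0,0,0,0,0.3],
    [0,0,0,0,0.3],
    [0,0,-0.3,0,0.3],
    [0,0,-0.7,0,0.3],
    [0,0,-0.9,0,0.3],
    [0,0,-0.5,0,0],
  ],
)

```text
time: 33.8
ee_pos: [0.5465, 0.3105, 0.3038]
ee_rot: [0.317, 0.948, 0.002, 0.002]
wrist_force: [0.1, -0.1, -0.4]
gripper_width: 0.0388
```

```bash
python3 go.py .4 -.3475 .25 76.5
python3 - <<'E'
from lab import *
c=cap("side","s10");i=c["pixels"][:,:,::-1]
d=cap("top","t10");j=d["pixels"][:,:,::-1]
cv2.imwrite("pics/s10z.png",cv2.resize(i[90:290,130:330],None,fx=3,fy=3,interpolation=cv2.INTER_CUBIC))
for n,q in(("side",c),("top",d)):
  for z in(.03,.042):
    for o in labels(q,z=z):
        if 60<o[3][0]<78 and 30<o[3][1]<40: print(n,z,*o)
E
```

```text
turn -23.49 then shift units x -0.223 y -13.481 z 1.075  now [0.5465 0.3105 0.3038] 53.01 w 0.0388 F [ 0.1 -0.1 -0.4] t 33.8 j7 0.39 tilt [0.0048 0.0029]
side 0.03 [199.7, 228.5] [465.1, 27.3] -7.3 [70.2, 35.7]
side 0.03 [277.1, 259.7] [581.4, -173.9] 5.2 [69.9, 34.7]
side 0.03 [296.3, 294.2] [563.4, -297.1] 14.8 [69.4, 35.1]
side 0.03 [232.0, 335.4] [400.1, -347.7] -14.2 [69.1, 35.3]
side 0.03 [339.3, 339.1] [574.3, -440.3] 9.4 [69.5, 35.5]
side 0.042 [199.7, 228.5] [459.7, 9.1] -7.3 [68.9, 35.0]
side 0.042 [277.1, 259.7] [573.9, -188.5] 5.2 [68.6, 34.1]
side 0.042 [296.3, 294.2] [556.3, -309.4] 14.8 [68.2, 34.5]
side 0.042 [232.0, 335.4] [395.9, -359.1] -14.2 [67.9, 34.7]
side 0.042 [339.3, 339.1] [567.0, -450.1] 9.4 [68.3, 34.8]
top 0.03 [290.2, 187.6] [580.1, -174.1] 5.3 [69.9, 35.6]
top 0.03 [372.6, 189.6] [573.3, -439.9] 10.0 [69.1, 35.6]
top 0.03 [328.4, 193.1] [562.3, -297.0] 14.3 [69.4, 35.8]
top 0.03 [233.3, 225.9] [458.4, 8.6] -7.6 [70.2, 35.6]
top 0.03 [345.5, 244.2] [399.3, -347.7] -13.1 [68.7, 35.2]
top 0.042 [290.2, 187.6] [578.9, -172.8] 5.3 [69.2, 35.2]
top 0.042 [372.6, 189.6] [572.1, -436.1] 10.0 [68.4, 35.2]
top 0.042 [328.4, 193.1] [561.3, -294.6] 14.3 [68.8, 35.5]
top 0.042 [233.3, 225.9] [458.3, 8.1] -7.6 [69.5, 35.2]
top 0.042 [345.5, 244.2] [399.9, -344.8] -13.1 [68.0, 34.9]
```

View pics/s10z.png

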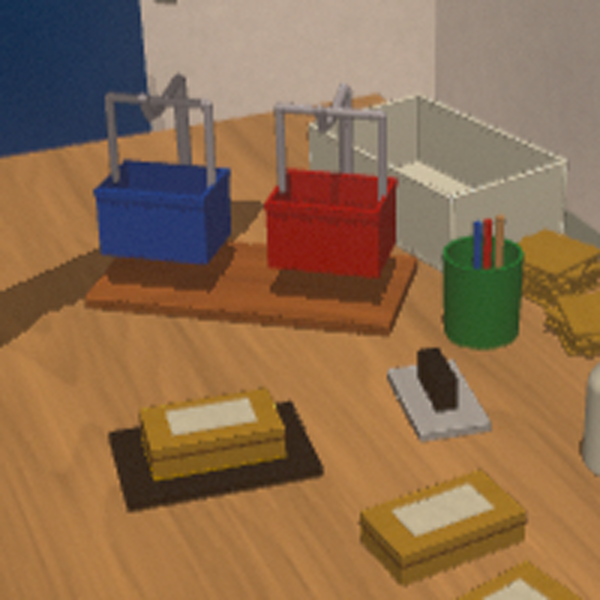

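```bash
python3 go.py .581 -.174 .15 95.2
```

```text
turn -42.19 then shift units x 0.208 y -9.720 z 3.088  now [0.5473 0.311  0.3044] 53.01 w 0.0445 F [ 0.4 -0.1 -0. ] t 33.9 j7 0.39 tilt [0.0079 0.0048]
```

>>> arm_command(
  series=[
    [0,0,0,-6,-1],
    [0,0,0,-9,-1],
    [0,0,0,-9,-1],
    [0,0,0,-9,-1],
    [0,0,0,-9.2,-1],
    [0.02,-0.5,0,0,-1],
    [0.02,-0.9,0,0,-1],
    [0.02,-0.95,0,0,-1],
    [0.02,-0.95,0,0,-1],
    [0.02,-0.95,0,0,-1],
    [0.02,-0.95,0,0,-1],
    [0.02,-0.95,0.2,0,-1],
  ],
)

```text
time: 35.4
ee_pos: [0.566, -0.0007, 0.29]
ee_rot: [-0.043, 0.999, -0.001, 0.001]
wrist_force: [0.7, 0.1, -0.3]
gripper_width: 0.0927
```

>>> arm_command(
  series=[
    [0.02,-0.95,0.5,0,-1],
    [0.02,-0.95,0.8,0,-1],
    [0.02,-0.95,0.8,0,-1],
    [0,-0.72,0.8,0,-1],
    [0,0,0,0,-1],
    [0,0,0,0,-1],
    [0,0,0,0,-1],
  ],
)

```text
time: 36.28
ee_pos: [0.5807, -0.1734, 0.1463]
ee_rot: [-0.046, 0.999, 0.0, 0.001]
wrist_force: [0.9, 0.2, -0.1]
gripper_width: 0.0932
```

```bash
python3 go.py .581 -.174 .006 95.2
```

```text
turn 0.11 then shift units x -0.004 y -0.012 z 2.807  now [ 0.5807 -0.1734  0.1463] 95.31 w 0.0932 F [ 0.9  0.2 -0.1] t 36.27 j7 1.87 tilt [0.003  0.0002]
```

>>> arm_command(
  series=[
    [0,0,0.4,0,-1],
    [0,0,0.7,0,-1],
    [0,0,0.8,0,-1],
    [0,0,0.5,0,-1],
    [0,0,0.28,0,-1],
    [0,0,0.1,0,-1],
    [0,0,0,0,1],
    [0,0,0,0,1],
    [0,0,0,0,1],
    [0,0,0,0,1],
    [0,0,0,0,1],
  ],
  grip_force=35,
)

```text
time: 37.65
ee_pos: [0.5802, -0.1751, 0.0063]
ee_rot: [-0.045, 0.999, -0.0, 0.0]
wrist_force: [-0.9, 0.2, 3.1]
gripper_width: 0.0636
```

```bash
python3 go.py .581 -.174 .006 95.2
```

```text
turn 0.01 then shift units x -0.019 y 0.021 z 0.006  now [ 0.5802 -0.1751  0.0063] 95.21 w 0.0636 F [-0.9  0.2  3.1] t 37.65 j7 1.86 tilt [ 0.001  -0.0004]
```

>>> arm_command(
  series=[
    [0,0,-0.2,0,1],
    [0,0,-0.5,0,1],
    [0,0,-0.7,0,1],
    [0,0,-0.7,0,1],
    [0,0,-0.4,0,1],
    [0,0,0,6,1],
    [0,0,0,6.8,1],
    [0,0,0,0,1],
  ],
)

```text
time: 38.65
ee_pos: [0.5793, -0.1746, 0.1306]
ee_rot: [0.065, 0.998, -0.0, -0.0]
wrist_force: [-0.1, 0.1, -1.1]
gripper_width: 0.0635
```

```bash
python3 go.py .459 .008 .13 82.4
```

```text
turn 0.11 then shift units x 2.868 y 3.302 z 0.012  now [ 0.5793 -0.1746  0.1306] 82.51 w 0.0635 F [-0.1  0.1 -1.1] t 38.65 j7 1.69 tilt [-0.001 -0.   ]
```

>>> arm_command(
  series=[
    [0.2,0.25,0,0,1],
    [0.5,0.55,0,0,1],
    [0.6,0.7,0,0,1],
    [0.6,0.7,0,0,1],
    [0.5,0.6,0,0,1],
    [0.3,0.35,0,0,1],
    [0.17,0.15,0,0,1],
    [0,0,0.4,0,1],
    [0,0,0.5,0,1],
    [0,0,0.3,0,1],
    [0,0,0,0,1],
    [0,0,0,0,1],
  ],
)

```text
time: 40.15
ee_pos: [0.4598, 0.0074, 0.0711]
ee_rot: [0.066, 0.998, -0.0, 0.001]
wrist_force: [0.7, -0.6, -1.6]
gripper_width: 0.0638
```

```bash
python3 go.py .459 .008 .049 82.4
```

```text
turn 0.00 then shift units x 0.017 y 0.010 z 0.443  now [0.4598 0.0074 0.0711] 82.4 w 0.0638 F [ 0.7 -0.6 -1.6] t 40.15 j7 1.38 tilt [ 0.001  -0.0001]
```

>>> arm_command(
  series=[
    [0.01,0.01,0.2,0,1],
    [0,0,0.16,0,1],
    [0,0,0.08,0,1],
    [0,0,0,0,1],
    [0,0,0,0,1],
  ],
)

```text
time: 40.78
ee_pos: [0.4589, 0.0082, 0.0485]
ee_rot: [0.066, 0.998, -0.0, -0.0]
wrist_force: [-0.0, 0.2, -1.4]
gripper_width: 0.0642
```

>>> arm_command(
  series=[
    [0,0,0.02,0,1],
    [0,0,0,0,0.2],
    [0,0,0,0,-0.6],
    [0,0,0,0,-1],
    [0,0,0,0,-1],
    [0,0,-0.3,0,-1],
    [0,0,-0.8,0,-1],
    [0,0,-0.9,0,-1],
    [0,0,-0.9,0,-1],
  ],
)

```text
time: 41.9
ee_pos: [0.4585, 0.0081, 0.1939]
ee_rot: [0.066, 0.998, -0.0, -0.0]
wrist_force: [0.2, -0.4, -0.6]
gripper_width: 0.0933
```

```bash
cat > chk.py <<'E'
from lab import *
import sys
from go import go
tag=sys.argv[1];z=float(sys.argv[2])
c=cap("side","s"+tag);d=cap("top","t"+tag)
for n,q in(("side",c),("top",d)):
    for zz in (.03,z):
        for o in labels(q,z=zz):
            if 55<o[3][0]<80 and 26<o[3][1]<42 and ((zz!=.03)==(np.hypot(o[1][0]-459,o[1][1]-8)<20)): print(n,zz,*o)
i=c["pixels"][:,:,::-1];j=d["pixels"][:,:,::-1]
cv2.imwrite("pics/z"+tag+".png",np.hstack([cv2.resize(i[90:384,110:404],(400,400)),cv2.resize(j[80:290,100:310],(400,400))]))
E
python3 chk.py 11 .072; python3 go.py .563 -.297 .14 104.5
```

```text
side 0.03 [296.3, 294.2] [563.4, -297.1] 14.8 [69.4, 35.1]
side 0.03 [232.0, 335.5] [400.0, -347.8] -14.3 [69.2, 35.2]
side 0.03 [339.3, 339.1] [574.3, -440.3] 9.4 [69.5, 35.5]
top 0.03 [372.6, 189.6] [573.2, -440.0] 10.3 [69.0, 35.7]
top 0.03 [328.4, 193.1] [562.3, -297.0] 14.3 [69.4, 35.8]
top 0.03 [345.4, 244.2] [399.1, -347.5] -14.0 [69.1, 35.5]
turn -22.10 then shift units x -0.428 y -6.417 z 1.137  now [0.462  0.0083 0.1969] 82.4 w 0.0931 F [-0.2 -0.3  0.1] t 42.0 j7 1.38 tilt [0.0102 0.0006]
```

View pics/z11.png

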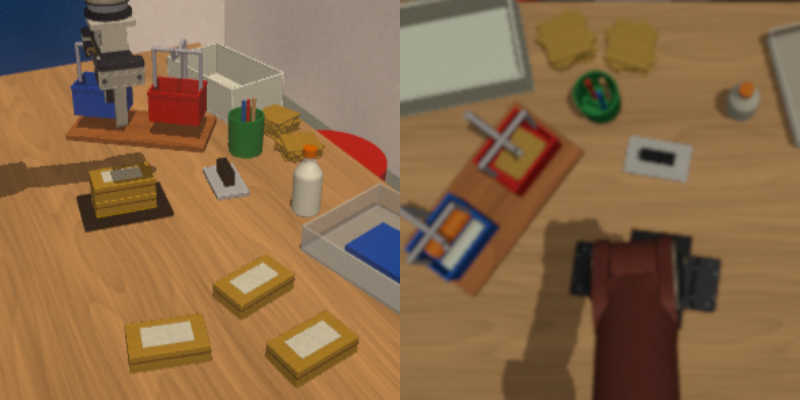

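>>> arm_command(
  series=[
    [0,0,0,-6,-1],
    [0,0,0,-8,-1],
    [0,0,0,-8.1,-1],
    [-0.03,-0.5,0,0,-1],
    [-0.06,-0.9,0.1,0,-1],
    [-0.06,-0.95,0.2,0,-1],
    [-0.06,-0.95,0.2,0,-1],
    [-0.06,-0.95,0.2,0,-1],
    [-0.06,-0.95,0.2,0,-1],
    [-0.06,-0.75,0.14,0,-1],
    [-0.04,-0.47,0.1,0,-1],
    [0,0,0,0,-1],
  ],
)

```text
time: 43.5
ee_pos: [0.5588, -0.299, 0.1335]
ee_rot: [-0.125, 0.992, 0.0, -0.002]
wrist_force: [-0.9, 0.7, 0.0]
gripper_width: 0.0928
```

```bash
python3 go.py .563 -.297 .0065 104.5
```

```text
turn -0.18 then shift units x -0.092 y 0.017 z 2.540  now [ 0.5588 -0.299   0.1335] 104.32 w 0.0928 F [-0.9  0.7  0. ] t 43.5 j7 2.24 tilt [-0.0031  0.0003]
```

>>> arm_command(
  series=[
    [0,0,0.4,0,-1],
    [0,0,0.7,0,-1],
    [0,0,0.6,0,-1],
    [0,0,0.3,0,-1],
    [0,0,0,0,-1],
    [0,0,0,0,-1],
  ],
)

```text
time: 44.25
ee_pos: [0.5611, -0.2972, 0.0369]
ee_rot: [-0.127, 0.992, -0.001, 0.001]
wrist_force: [-0.7, -0.2, -0.3]
gripper_width: 0.0932
```

```bash
python3 go.py .563 -.297 .0065 104.5
```

```text
turn 0.04 then shift units x -0.038 y -0.005 z 0.608  now [ 0.5611 -0.2972  0.0369] 104.54 w 0.0932 F [-0.7 -0.2 -0.3] t 44.25 j7 2.23 tilt [ 0.0021 -0.0009]
```

>>> arm_command(
  series=[
    [-0.03,0,0.3,0,-1],
    [0,0,0.2,0,-1],
    [0,0,0.1,0,-1],
    [0,0,0,0,1],
    [0,0,0,0,1],
    [0,0,0,0,1],
    [0,0,0,0,1],
    [0,0,0,0,1],
  ],
)

```text
time: 45.25
ee_pos: [0.5619, -0.2972, 0.006]
ee_rot: [-0.126, 0.992, -0.0, 0.0]
wrist_force: [1.0, 0.2, 0.2]
gripper_width: 0.0637
```

```bash
python3 go.py .563 -.297 .0065 104.5
```

```text
turn 0.02 then shift units x -0.022 y -0.002 z -0.009  now [ 0.5619 -0.2972  0.006 ] 104.52 w 0.0637 F [1.  0.2 0.2] t 45.25 j7 2.22 tilt [ 0.0008 -0.0007]
```

>>> arm_command(
  series=[
    [0,0,-0.2,0,1],
    [0,0,-0.5,0,1],
    [0,0,-0.8,0,1],
    [0,0,-0.9,0,1],
    [0,0,-0.6,0,1],
    [0,0,-0.2,0,1],
    [0,0,0,6,1],
    [0,0,0,9,1],
    [0,0,0,7,1],
    [0,0,0,0,1],
    [0,0,0,0,1],
  ],
)

```text
time: 46.62
ee_pos: [0.5611, -0.2965, 0.1648]
ee_rot: [0.064, 0.998, 0.0, -0.001]
wrist_force: [-0.6, -0.2, -1.6]
gripper_width: 0.0634
```

```bash
python3 go.py .459 .008 .15 82.4
```

```text
turn 0.23 then shift units x 2.830 y 5.766 z 0.296  now [ 0.5611 -0.2965  0.1648] 82.63 w 0.0634 F [-0.6 -0.2 -1.6] t 46.62 j7 1.92 tilt [-0.0016  0.0008]
```

>>> arm_command(
  series=[
    [0.15,0.3,0,0,1],
    [0.35,0.7,0.05,0,1],
    [0.45,0.9,0.05,0,1],
    [0.45,0.95,0.05,0,1],
    [0.45,0.95,0.05,0,1],
    [0.4,0.85,0.05,0,1],
    [0.3,0.65,0.05,0,1],
    [0.2,0.35,0,0,1],
    [0.08,0.12,0,0,1],
    [0,0,0.4,0,1],
    [0,0,0.5,0,1],
    [0,0,0.1,0,1],
  ],
)

```text
time: 48.12
ee_pos: [0.4579, 0.007, 0.0998]
ee_rot: [0.066, 0.998, -0.0, -0.001]
wrist_force: [-0.3, 0.1, -0.8]
gripper_width: 0.0638
```

>>> arm_command(
  series=[
    [0,0,0,0,1],
    [0,0,0,0,1],
  ],
)

```text
time: 48.38
ee_pos: [0.4596, 0.0074, 0.1014]
ee_rot: [0.065, 0.998, 0.0, 0.001]
wrist_force: [-0.7, 0.8, -2.3]
gripper_width: 0.0637
```

```bash
python3 go.py .459 .008 .079 82.4
```

```text
turn 0.10 then shift units x 0.014 y 0.010 z 0.449  now [0.4596 0.0074 0.1014] 82.5 w 0.0637 F [-0.7  0.8 -2.3] t 48.38 j7 1.41 tilt [ 0.0019 -0.    ]
```

>>> arm_command(
  series=[
    [0.03,0.01,0.2,0,1],
    [0,0,0.16,0,1],
    [0,0,0.09,0,1],
    [0,0,0,0,1],
    [0,0,0,0,1],
  ],
)

```text
time: 49.0
ee_pos: [0.4575, 0.0083, 0.078]
ee_rot: [0.065, 0.998, -0.0, -0.0]
wrist_force: [-0.6, -0.6, -2.5]
gripper_width: 0.0638
```

>>> arm_command(
  series=[
    [0,0,0.02,0,1],
    [0,0,0,0,0.2],
    [0,0,0,0,-0.6],
    [0,0,0,0,-1],
    [0,0,0,0,-1],
    [0,0,-0.3,0,-1],
    [0,0,-0.8,0,-1],
    [0,0,-0.9,0,-1],
    [0,0,-0.3,0,-1],
    [0,0,0,0,-1],
  ],
)

```text
time: 50.25
ee_pos: [0.4582, 0.0084, 0.1931]
ee_rot: [0.065, 0.998, 0.0, 0.001]
wrist_force: [0.7, 0.2, -1.4]
gripper_width: 0.0933
```

```bash
python3 chk.py 12 .102; python3 go.py .3998 -.3477 .14 76
```

```text
side 0.03 [339.3, 339.1] [574.3, -440.3] 9.4 [69.5, 35.5]
side 0.03 [214.7, 338.1] [368.6, -340.3] -13.9 [69.2, 35.2]
top 0.03 [372.6, 189.6] [573.2, -440.0] 10.3 [69.0, 35.7]
top 0.03 [343.4, 254.3] [367.5, -340.2] -12.5 [69.0, 35.4]
turn 6.52 then shift units x -0.616 y -7.185 z 1.029  now [0.4568 0.0083 0.1915] 82.52 w 0.0932 F [-0.5 -0.3 -0.6] t 50.35 j7 1.4 tilt [-0.0014 -0.0001]
```

View pics/z12.png

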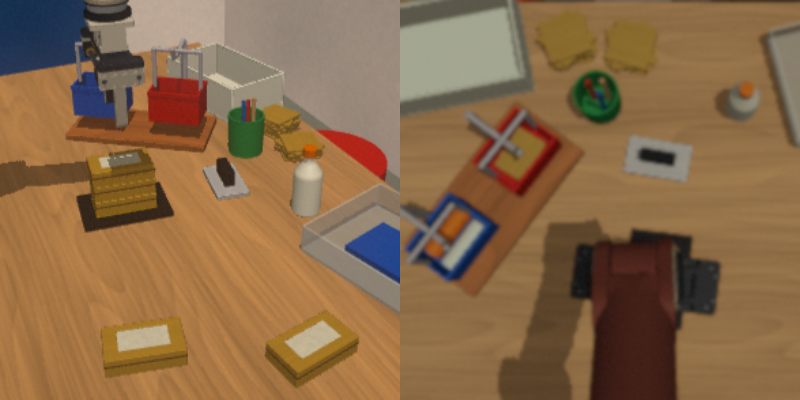

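```bash
python3 go.py .368 -.3402 .14 76.5
```

```text
turn 6.02 then shift units x 0.101 y -7.193 z 1.029  now [0.4568 0.0083 0.1915] 82.52 w 0.0932 F [-0.5 -0.3 -0.6] t 50.35 j7 1.4 tilt [-0.0014 -0.0001]
```

>>> arm_command(
  series=[
    [0,0,0,6,-1],
    [0,-0.4,0,0,-1],
    [0.01,-0.8,0.1,0,-1],
    [0.01,-0.95,0.2,0,-1],
    [0.02,-0.95,0.2,0,-1],
    [0.02,-0.95,0.2,0,-1],
    [0.02,-0.95,0.2,0,-1],
    [0.02,-0.95,0.1,0,-1],
    [0.01,-0.75,0,0,-1],
    [0.01,-0.5,0.3,0,-1],
    [0,0,0.7,0,-1],
    [0,0,0,0,-1],
  ],
)

```text
time: 51.85
ee_pos: [0.3653, -0.3385, 0.0891]
ee_rot: [0.118, 0.993, 0.002, -0.004]
wrist_force: [-0.6, 0.0, 0.3]
gripper_width: 0.0931
```

>>> arm_command(
  series=[
    [0,0,0.5,0,-1],
    [0,0,0.4,0,-1],
    [0,0,0,0,-1],
    [0,0,0,0,-1],
  ],
)

```text
time: 52.35
ee_pos: [0.3683, -0.3405, 0.048]
ee_rot: [0.117, 0.993, -0.0, 0.0]
wrist_force: [0.4, -0.5, -0.5]
gripper_width: 0.0928
```

```bash
python3 go.py .368 -.3402 .0065 76.5
python3 - <<'E'
from lab import *
cap("side","s13")
E
```

```text
turn 0.05 then shift units x 0.006 y 0.004 z 0.831  now [ 0.3683 -0.3405  0.048 ] 76.55 w 0.0928 F [ 0.4 -0.5 -0.5] t 52.35 j7 2.14 tilt [ 0.0009 -0.0008]
```

>>> arm_command(
  series=[
    [0,0,0.4,0,-1],
    [0,0,0.3,0,-1],
    [0,0,0.13,0,-1],
    [0,0,0,0,1],
    [0,0,0,0,1],
    [0,0,0,0,1],
    [0,0,0,0,1],
    [0,0,0,0,1],
  ],
)

```text
time: 53.4
ee_pos: [0.3679, -0.3407, 0.0061]
ee_rot: [0.117, 0.993, -0.0, 0.0]
wrist_force: [-0.2, -0.1, 2.0]
gripper_width: 0.0638
```

```bash
python3 go.py .368 -.3402 .0065 76.5
```

```text
turn 0.01 then shift units x 0.000 y 0.010 z -0.008  now [ 0.3679 -0.3407  0.0061] 76.51 w 0.0638 F [-0.2 -0.1  2. ] t 53.4 j7 2.14 tilt [ 0.0006 -0.0007]
```

>>> arm_command(
  series=[
    [0,0,-0.2,0,1],
    [0,0,-0.5,0,1],
    [0,0,-0.8,0,1],
    [0,0,-0.9,0,1],
    [0,0,-0.8,0,1],
    [0,0,-0.4,0,1],
    [0,0,-0.1,-5.9,1],
    [0,0,0,0,1],
    [0,0,0,0,1],
  ],
)

```text
time: 54.52
ee_pos: [0.3671, -0.3398, 0.1902]
ee_rot: [0.067, 0.998, 0.001, -0.001]
wrist_force: [-0.7, -0.3, -1.8]
gripper_width: 0.0639
```

```bash
python3 go.py .459 .008 .17 82.4
```

```text
turn -0.07 then shift units x -0.902 y 7.138 z 0.404  now [ 0.3671 -0.3398  0.1902] 82.33 w 0.0639 F [-0.7 -0.3 -1.8] t 54.52 j7 2.19 tilt [-0.0012  0.0011]
```

>>> arm_command(
  series=[
    [-0.04,0.3,0,0,1],
    [-0.1,0.7,0,0,1],
    [-0.12,0.95,0.05,0,1],
    [-0.12,0.95,0.05,0,1],
    [-0.12,0.95,0.1,0,1],
    [-0.12,0.95,0.1,0,1],
    [-0.1,0.85,0.1,0,1],
    [-0.08,0.75,0,0,1],
    [-0.06,0.5,0,0,1],
    [-0.04,0.24,0,0,1],
    [0,0,0,0,1],
    [0,0,0,0,1],
  ],
)

```text
time: 56.02
ee_pos: [0.4589, 0.0063, 0.1706]
ee_rot: [0.067, 0.998, -0.0, -0.0]
wrist_force: [0.4, -1.0, -2.2]
gripper_width: 0.0635
```

>>> arm_command(
  series=[
    [0,0,0.4,0,1],
    [0,0,0.3,0,1],
    [0,0,0,0,1],
    [0,0,0,0,1],
  ],
)

```text
time: 56.52
ee_pos: [0.4597, 0.0068, 0.1361]
ee_rot: [0.067, 0.998, -0.0, 0.0]
wrist_force: [0.5, -0.3, -1.2]
gripper_width: 0.0639
```

```bash
python3 go.py .459 .008 .1085 82.4
```

```text
turn -0.07 then shift units x 0.017 y 0.022 z 0.553  now [0.4597 0.0068 0.1361] 82.33 w 0.0639 F [ 0.5 -0.3 -1.2] t 56.52 j7 1.39 tilt [ 0.0007 -0.0003]
```

>>> arm_command(
  series=[
    [0.01,0.02,0.25,0,1],
    [0,0,0.18,0,1],
    [0,0,0.1,0,1],
    [0,0,0.02,0,1],
    [0,0,0,0,1],
    [0,0,0,0,1],
  ],
)

```text
time: 57.28
ee_pos: [0.4592, 0.0086, 0.1082]
ee_rot: [0.066, 0.998, -0.0, 0.0]
wrist_force: [0.4, -1.1, -2.1]
gripper_width: 0.0638
```

>>> arm_command(
  series=[
    [0,0,0.02,0,1],
    [0,0,0,0,0.2],
    [0,0,0,0,-0.6],
    [0,0,0,0,-1],
    [0,0,0,0,-1],
    [0,0,-0.3,0,-1],
    [0,0,-0.8,0,-1],
    [0,0,-0.9,0,-1],
    [0,0,0,0,-1],
  ],
)

```text
time: 58.4
ee_pos: [0.4614, 0.0087, 0.2101]
ee_rot: [0.066, 0.998, 0.0, 0.004]
wrist_force: [-0.5, 0.2, -0.7]
gripper_width: 0.0933
```

```bash
python3 chk.py 14 .132; python3 go.py .574 -.440 .14 99.7
```

```text
side 0.03 [339.3, 339.1] [574.3, -440.3] 9.4 [69.5, 35.5]
top 0.03 [372.6, 189.6] [573.2, -440.0] 10.3 [69.0, 35.7]
turn -17.28 then shift units x -0.760 y -9.233 z 1.340  now [0.4587 0.0086 0.207 ] 82.42 w 0.0928 F [-1.   0.8 -1.4] t 58.5 j7 1.39 tilt [-0.0001 -0.    ]
```

View pics/z14.png

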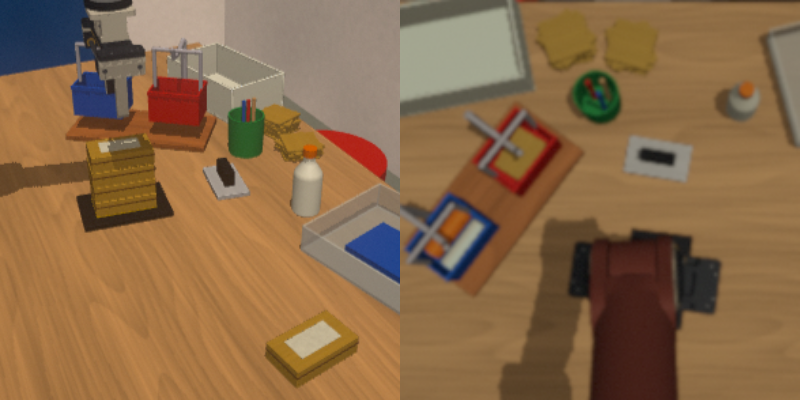

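>>> arm_command(
  series=[
    [0,0,0,-8,-1],
    [0,0,0,-9.3,-1],
    [-0.05,-0.5,0,0,-1],
    [-0.08,-0.9,0,0,-1],
    [-0.08,-0.95,0.1,0,-1],
    [-0.08,-0.95,0.15,0,-1],
    [-0.08,-0.95,0.2,0,-1],
    [-0.08,-0.95,0.2,0,-1],
    [-0.08,-0.95,0.2,0,-1],
    [-0.08,-0.95,0.2,0,-1],
    [-0.07,-0.95,0.2,0,-1],
    [-0.05,-0.75,0.1,0,-1],
  ],
)

```text
time: 60.0
ee_pos: [0.5677, -0.4202, 0.1359]
ee_rot: [-0.084, 0.996, 0.002, -0.002]
wrist_force: [0.2, 0.5, 0.4]
gripper_width: 0.0932
```

>>> arm_command(
  series=[
    [-0.03,-0.43,0.2,0,-1],
    [0,0,0.6,0,-1],
    [0,0,0.6,0,-1],
    [0,0,0.5,0,-1],
    [0,0,0,0,-1],
    [0,0,0,0,-1],
  ],
)

```text
time: 60.75
ee_pos: [0.5744, -0.4399, 0.0444]
ee_rot: [-0.085, 0.996, 0.0, -0.0]
wrist_force: [0.7, 0.1, 0.5]
gripper_width: 0.0933
```

```bash
python3 go.py .5738 -.4402 .0065 99.7
```

```text
turn 0.01 then shift units x 0.013 y -0.004 z 0.759  now [ 0.5744 -0.4399  0.0444] 99.71 w 0.0933 F [0.7 0.1 0.5] t 60.75 j7 2.37 tilt [-0.0003  0.0001]
```

>>> arm_command(
  series=[
    [0.01,0,0.4,0,-1],
    [0,0,0.26,0,-1],
    [0,0,0.1,0,-1],
    [0,0,0,0,1],
    [0,0,0,0,1],
    [0,0,0,0,1],
    [0,0,0,0,1],
    [0,0,0,0,1],
  ],
)

```text
time: 61.75
ee_pos: [0.5742, -0.4403, 0.0073]
ee_rot: [-0.085, 0.996, -0.0, 0.0]
wrist_force: [-0.5, -0.5, 1.8]
gripper_width: 0.0637
```

```bash
python3 go.py .5738 -.4402 .0065 99.7
```

```text
turn 0.01 then shift units x 0.008 y 0.003 z 0.015  now [ 0.5742 -0.4403  0.0073] 99.71 w 0.0637 F [-0.5 -0.5  1.8] t 61.75 j7 2.37 tilt [ 0.0009 -0.0009]
```

>>> arm_command(
  series=[
    [0,0,-0.2,0,1],
    [0,0,-0.5,0,1],
    [0,0,-0.8,0,1],
    [0,0,-0.9,0,1],
    [0,0,-0.9,0,1],
    [0,0,-0.6,0,1],
    [0,0,-0.2,0,1],
    [0,0,0,8,1],
    [0,0,0,9.3,1],
    [0,0,0,0,1],
    [0,0,0,0,1],
  ],
)

```text
time: 63.12
ee_pos: [0.5734, -0.4395, 0.2105]
ee_rot: [0.065, 0.998, 0.001, -0.001]
wrist_force: [0.2, -0.6, -1.7]
gripper_width: 0.0638
```

```bash
python3 go.py .459 .008 .20 82.4
```

```text
turn 0.15 then shift units x 3.453 y 8.569 z 0.210  now [ 0.5734 -0.4395  0.2105] 82.55 w 0.0638 F [ 0.2 -0.6 -1.7] t 63.12 j7 2.11 tilt [-0.0018  0.0013]
```

>>> arm_command(
  series=[
    [0.12,0.3,0,0,1],
    [0.25,0.65,0,0,1],
    [0.36,0.9,0,0,1],
    [0.37,0.92,0.02,0,1],
    [0.37,0.92,0.03,0,1],
    [0.37,0.92,0.03,0,1],
    [0.37,0.92,0.03,0,1],
    [0.37,0.92,0.03,0,1],
    [0.35,0.85,0.03,0,1],
    [0.27,0.65,0.03,0,1],
    [0.17,0.42,0,0,1],
    [0.08,0.2,0,0,1],
  ],
)

```text
time: 64.62
ee_pos: [0.4592, 0.0089, 0.2019]
ee_rot: [0.064, 0.998, 0.0, 0.0]
wrist_force: [0.1, 0.1, -1.7]
gripper_width: 0.0639
```

>>> arm_command(
  series=[
    [0,0,0,0,1],
    [0,0,0.3,0,1],
    [0,0,0.3,0,1],
    [0,0,0.1,0,1],
    [0,0,0,0,1],
    [0,0,0,0,1],
  ],
)

```text
time: 65.38
ee_pos: [0.46, 0.0072, 0.1671]
ee_rot: [0.066, 0.998, -0.0, 0.001]
wrist_force: [0.4, 0.8, -2.3]
gripper_width: 0.0636
```

```bash
python3 go.py .459 .008 .1395 82.4
```

```text
turn -0.01 then shift units x 0.021 y 0.013 z 0.553  now [0.46   0.0072 0.1671] 82.39 w 0.0636 F [ 0.4  0.8 -2.3] t 65.38 j7 1.4 tilt [ 0.0011 -0.0002]
```

>>> arm_command(
  series=[
    [0.02,0.01,0.25,0,1],
    [0,0,0.18,0,1],
    [0,0,0.1,0,1],
    [0,0,0.02,0,1],
    [0,0,0,0,1],
    [0,0,0,0,1],
  ],
)

```text
time: 66.12
ee_pos: [0.4587, 0.0082, 0.1391]
ee_rot: [0.066, 0.998, -0.0, 0.0]
wrist_force: [0.5, -0.5, -1.9]
gripper_width: 0.064
```

>>> arm_command(
  series=[
    [0,0,0.02,0,1],
    [0,0,0,0,0.2],
    [0,0,0,0,-0.6],
    [0,0,0,0,-1],
    [0,0,0,0,-1],
    [0,0,-0.3,0,-1],
    [0,0,-0.8,0,-1],
    [0,0,-0.5,0,-1],
    [0,0,0,0,-1],
  ],
)

```text
time: 67.25
ee_pos: [0.4598, 0.0083, 0.2196]
ee_rot: [0.066, 0.998, 0.0, 0.002]
wrist_force: [0.6, -0.6, 0.4]
gripper_width: 0.093
```

```bash
python3 go.py .6 .0 .23 82
python3 - <<'E'
from h import *
T=cap("top","t15");S=cap("side","s15")
for n,q,roi in(("top",T,(212,140,260,182)),("side",S,(250,190,300,245))):
    h=cv2.cvtColor(q["pixels"],cv2.COLOR_RGB2HSV);r=np.zeros((384,512),bool);r[roi[1]:roi[3],roi[0]:roi[2]]=1
    m=((h[...,1]<70)&(h[...,2]>80))&r
    bl=(h[...,2]<60)&r
    print(n,"plate",rect(q,m,.01),"grip@.042",rect(q,bl,.042),rect(q,bl,.026))
i=np.hstack([cv2.resize(T["pixels"][130:190,200:280],(400,300),interpolation=cv2.INTER_CUBIC),cv2.resize(S["pixels"][190:250,240:320],(400,300),interpolation=cv2.INTER_CUBIC)])[:,:,::-1]
cv2.imwrite("pics/pl.png",i)
i=S["pixels"][:,:,::-1];cv2.imwrite("pics/st.png",cv2.resize(i[100:300,120:320],(600,600),interpolation=cv2.INTER_CUBIC))
E
```

```text
turn 0.41 then shift units x -2.800 y 0.226 z -0.208  now [0.4598 0.0083 0.2196] 82.41 w 0.093 F [ 0.6 -0.6  0.4] t 67.25 j7 1.39 tilt [0.0045 0.0003]
top plate [664.3   3.9 110.3  64.7  80. ] grip@.042 [662.5   4.7  55.2  17.1  78.5] [665.1   5.2  56.   17.3  78.5]
side plate [663.   -2.1 119.7  65.3  80.2] grip@.042 [655.5 -16.3  95.9  27.5  77.4] [667.5   7.3  98.2  28.2  77.4]
```

View pics/pl.png

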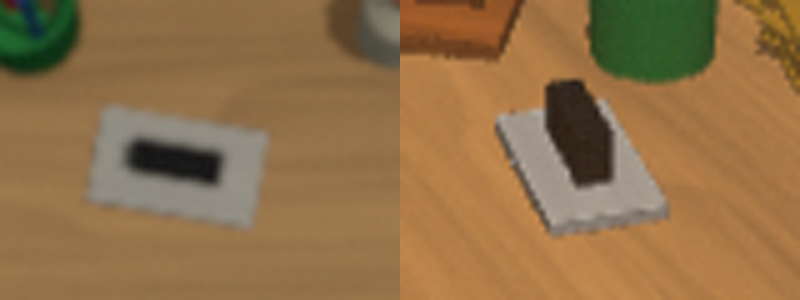

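View pics/st.png

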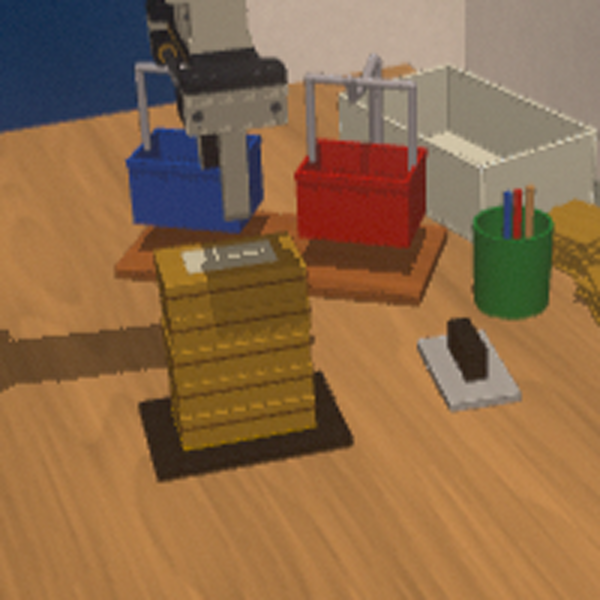

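>>> arm_command(
  series=[
    [0,0,-0.2,5,-1],
    [0,0,0,9,-1],
    [0,0,0,9.8,-1],
    [0,0,0,9.8,-1],
    [0,0,0,9.8,-1],
    [0,0,0,9.8,-1],
    [0,0,0,9.8,-1],
    [0,0,0,9.8,-1],
    [0,0,0,9.8,-1],
    [0,0,0,9.8,-1],
    [0,0,0,0,-1],
    [0,0,0,0,-1],
  ],
)

```text
time: 68.85
ee_pos: [0.458, 0.0083, 0.2274]
ee_rot: [0.765, 0.644, -0.001, -0.0]
wrist_force: [0.3, -0.7, -0.1]
gripper_width: 0.0929
```

```bash
python3 go.py .664 .003 .15 -10;  python3 - <<'E'
from h import *
T=cap("top","t16");S=cap("side","s16")
for q,n in((T,"pen_cup"),(T,"glue_bottle")):
    print(n,[(round(d["confidence"],2),toplane(q,d["location"],0)[0].round(3)) for d in bot.place_of("top",n)])
i=T["pixels"][:,:,::-1];cv2.imwrite("pics/t16z.png",cv2.resize(i[100:300,100:300],(600,600),interpolation=cv2.INTER_CUBIC))
E
```

```text
turn 0.16 then shift units x 0.611 y 4.075 z 1.547  now [0.458  0.0083 0.2274] -9.84 w 0.0929 F [ 0.3 -0.7 -0.1] t 68.85 j7 -0.04 tilt [-0.0018 -0.0005]
pen_cup [(0.71, array([0.755, 0.11 , 0.   ])), (0.62, array([0.677, 0.009, 0.   ]))]
glue_bottle [(0.53, array([ 0.757, -0.143,  0.   ]))]
```

View pics/t16z.png

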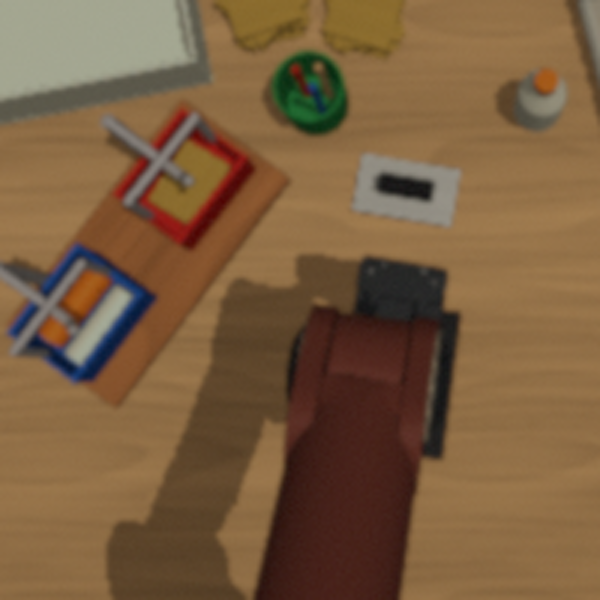

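>>> arm_command(
  series=[
    [0.06,0.35,0,0,-1],
    [0.1,0.65,0,0,-1],
    [0.11,0.75,0.1,0,-1],
    [0.11,0.75,0.2,0,-1],
    [0.1,0.75,0.3,0,-1],
    [0.08,0.55,0.4,0,-1],
    [0.05,0.28,0.5,0,-1],
    [0,0,0.5,0,-1],
    [0,0,0.5,0,-1],
    [0,0,0,0,-1],
    [0,0,0,0,-1],
  ],
)

```text
time: 70.42
ee_pos: [0.6654, 0.0027, 0.1041]
ee_rot: [0.766, 0.643, 0.001, 0.001]
wrist_force: [0.9, 0.5, 1.1]
gripper_width: 0.0928
```

```bash
python3 go.py .664 .003 .0155 -10;  python3 - <<'E'
from h import *
S=cap("side","s17")
i=S["pixels"][:,:,::-1];cv2.imwrite("pics/s17z.png",cv2.resize(i[100:260,220:380],(600,600),interpolation=cv2.INTER_CUBIC))
E
```

```text
turn 0.03 then shift units x 0.000 y -0.029 z 1.772  now [0.6654 0.0027 0.1041] -9.97 w 0.0928 F [0.9 0.5 1.1] t 70.42 j7 0.05 tilt [ 0.0016 -0.0001]
```

View pics/s17z.png

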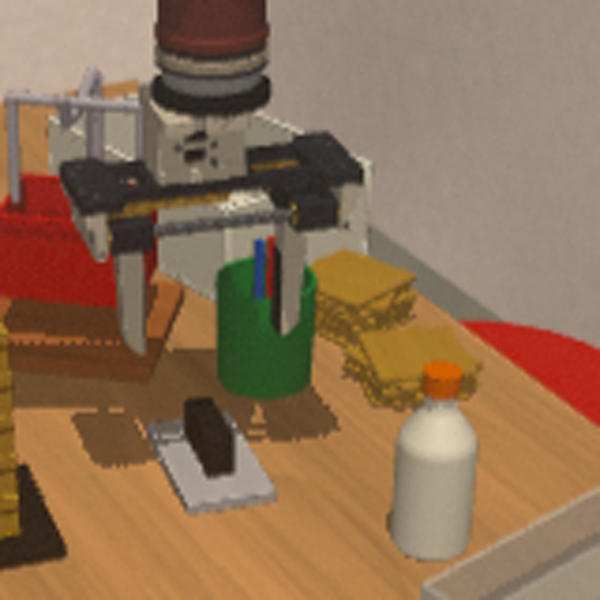

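>>> arm_command(
  series=[
    [0,-0.02,0.3,0,-1],
    [0,0,0.5,0,-1],
    [0,0,0.5,0,-1],
    [0,0,0.3,0,-1],
    [0,0,0.14,0,-1],
    [0,0,0,0,-1],
    [0,0,0,0,1],
    [0,0,0,0,1],
    [0,0,0,0,1],
    [0,0,0,0,1],
    [0,0,0,0,1],
    [0,0,0,0,1],
  ],
  grip_force=45,
)

```text
time: 71.97
ee_pos: [0.6637, 0.0031, 0.0161]
ee_rot: [0.766, 0.643, -0.0, -0.0]
wrist_force: [-0.2, 0.7, 0.1]
gripper_width: 0.0377
```

>>> arm_command(
  series=[
    [0,0,0,0,1],
    [0,0,0,0,1],
    [0,0,0,0,1],
    [0,0,0,0,1],
  ],
)

```text
time: 72.47
ee_pos: [0.6643, 0.003, 0.0162]
ee_rot: [0.766, 0.643, 0.0, 0.001]
wrist_force: [2.0, -0.7, -1.9]
gripper_width: 0.0199
```

```bash
python3 go.py .664 .003 .2 -10;  python3 - <<'E'
from h import *
S=cap("side","s18");T=cap("top","t18")
for n,q,roi in(("side",S,(250,190,300,245)),):
    h=cv2.cvtColor(q["pixels"],cv2.COLOR_RGB2HSV);r=np.zeros((384,512),bool);r[roi[1]:roi[3],roi[0]:roi[2]]=1
    m=((h[...,1]<70)&(h[...,2]>80))&r
    print(n,"plate",rect(q,m,.01))
i=S["pixels"][:,:,::-1];cv2.imwrite("pics/s18z.png",cv2.resize(i[140:260,220:340],(500,500),interpolation=cv2.INTER_CUBIC))
E
```

```text
turn 0.01 then shift units x -0.000 y -0.007 z -3.676  now [0.6643 0.003  0.0162] -9.99 w 0.0199 F [ 2.  -0.7 -1.9] t 72.47 j7 0.08 tilt [ 0.0012 -0.0003]
side plate [681.9  44.3 226.2  82.4  67.1]
```

View pics/s18z.png

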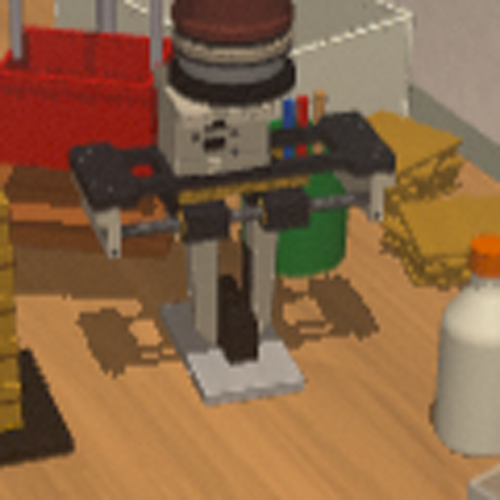

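>>> arm_command(
  series=[
    [0,0,-0.2,0,1],
    [0,0,-0.5,0,1],
    [0,0,-0.8,0,1],
    [0,0,-0.9,0,1],
    [0,0,-0.9,0,1],
    [0,0,-0.8,0,1],
    [0,0,-0.3,0,1],
    [0,0,-0.1,0,1],
    [0,0,0,-5,1],
    [0,0,0,-9,1],
    [0,0,0,-9.8,1],
    [0,0,0,-9.8,1],
  ],
)

```text
time: 74.08
ee_pos: [0.6619, 0.0033, 0.238]
ee_rot: [0.545, 0.838, -0.002, -0.003]
wrist_force: [-0.9, 0.2, -5.6]
gripper_width: 0.0194
```

>>> arm_command(
  series=[
    [0,0,0,-9.8,1],
    [0,0,0,-9.8,1],
    [0,0,0,-9.8,1],
    [0,0,0,-9.8,1],
    [0,0,0,-9.8,1],
    [0,0,0,-7,1],
    [0,0,0,-2.8,1],
    [0,0,0,0,1],
    [0,0,0,0,1],
  ],
)

```text
time: 75.2
ee_pos: [0.6629, 0.003, 0.2396]
ee_rot: [0.067, 0.998, -0.0, -0.002]
wrist_force: [0.0, 0.0, -5.3]
gripper_width: 0.02
```

```bash
python3 go.py .459 .008 .225 82.4
```

```text
turn -0.03 then shift units x 4.055 y -0.440 z 0.292  now [0.6629 0.003  0.2396] 82.37 w 0.02 F [ 0.   0.  -5.3] t 75.2 j7 1.39 tilt [-0.0032 -0.0002]
```

```bash
python3 chk.py 19 .162
```

```text
side 0.162 [195.7, 185.2] [458.8, 11.1] -7.3 [69.7, 34.7]
```

View pics/z19.png

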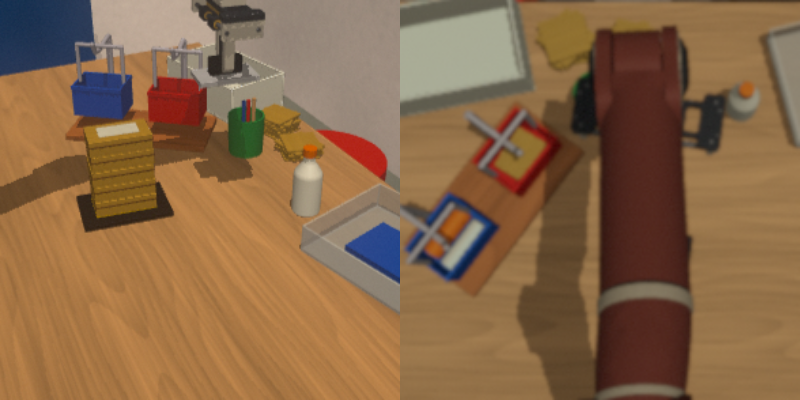

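>>> arm_command(
  series=[
    [0.2,0,0,0,1],
    [0.4,-0.05,0,0,1],
    [0.6,-0.07,0,0,1],
    [0.7,-0.08,0,0,1],
    [0.7,-0.08,0,0,1],
    [0.6,-0.07,0.1,0,1],
    [0.45,-0.05,0.1,0,1],
    [0.28,-0.03,0.1,0,1],
    [0.12,0,0,0,1],
    [0,0,0,0,1],
    [0,0,0,0,1],
    [0,0,0,0,1],
  ],
)

```text
time: 76.8
ee_pos: [0.4608, 0.0085, 0.2263]
ee_rot: [0.066, 0.998, 0.0, 0.0]
wrist_force: [0.7, -0.1, -4.6]
gripper_width: 0.0197
```

```bash
python3 go.py .459 .0085 .18 82.4;  python3 - <<'E'
from h import *
S=cap("side","s20")
i=S["pixels"][:,:,::-1];cv2.imwrite("pics/s20z.png",cv2.resize(i[120:260,130:270],(700,700)[:2],interpolation=cv2.INTER_CUBIC)[:600])
E
```

```text
turn 0.01 then shift units x 0.036 y -0.005 z 0.925  now [0.4608 0.0085 0.2263] 82.41 w 0.0197 F [ 0.7 -0.1 -4.6] t 76.8 j7 1.36 tilt [0.0006 0.    ]
```

View pics/s20z.png

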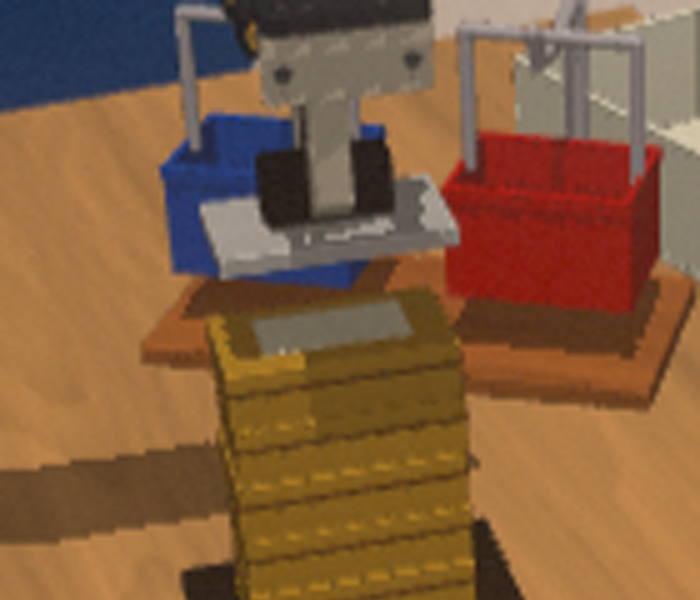

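Run:
```python
from h import *
S=cap("side")
P=toplane(S,np.array([[222,275],[460,243]])/5+[130,120],.2101)[:,:2];print(P,np.linalg.norm(P[1]-P[0]))
y=np.radians(-7.6);print(P.mean(0)+.032*np.array([-np.sin(y),np.cos(y)]), np.degrees(np.arctan2(*(P[1]-P[0])[::-1])))
```

```text
[[ 0.40512815 -0.01057834]
 [ 0.51291431 -0.02645746]] 0.10894954547873333
[0.46325343 0.013201  ] -8.380564783819816
```

>>> arm_command(
  series=[
    [0.06,-0.01,0.2,0,1],
    [0,0,0.3,0,1],
    [0,0,0.25,0,1],
    [0,0,0.12,0,1],
    [0,0,0.05,0,1],
    [0,0,0,0,1],
    [0,0,0,0,1],
  ],
)

```text
time: 77.78
ee_pos: [0.4575, 0.0084, 0.1805]
ee_rot: [0.066, 0.998, 0.0, 0.0]
wrist_force: [-0.1, 0.9, -4.6]
gripper_width: 0.0199
```

```bash
python3 go.py .458 .0085 .178 82.4
```

```text
turn 0.02 then shift units x -0.010 y 0.003 z 0.051  now [0.4575 0.0084 0.1805] 82.42 w 0.0199 F [-0.1  0.9 -4.6] t 77.78 j7 1.35 tilt [0.001 0.   ]
```

>>> arm_command(
  series=[
    [0,0,0.03,0,1],
    [0,0,0.02,0,1],
    [0,0,0,0,1],
    [0,0,0,0,1],
  ],
)

```text
time: 78.28
ee_pos: [0.4572, 0.0084, 0.1781]
ee_rot: [0.066, 0.998, 0.0, 0.0]
wrist_force: [-1.6, 0.3, 0.5]
gripper_width: 0.0194
```

>>> arm_command(
  series=[
    [0,0,0,0,0.5],
    [0,0,0,0,0],
    [0,0,0,0,0],
    [0,0,0,0,0],
    [0,0,-0.2,0,0],
    [0,0,-0.5,0,0],
    [0,0,-0.8,0,0],
    [0,0,-0.5,0,0],
    [0,-0.5,-0.1,0,0],
    [0,-0.9,0,0,0],
    [0,-0.9,0,0,0],
    [0,-0.9,0,0,0],
  ],
)

```text
time: 79.78
ee_pos: [0.4359, -0.1515, 0.2835]
ee_rot: [0.066, 0.998, -0.0, 0.001]
wrist_force: [0.9, -0.9, 0.5]
gripper_width: 0.047
```

>>> arm_command(
  series=[
    [0,-0.9,0,0,0],
    [0,-0.9,0,0,0],
    [0,-0.9,0,0,0],
    [0,-0.9,0,0,0],
    [0,-0.5,0,0,0],
    [0,0,0,0,0],
    [0,0,0,0,0],
  ],
)

```text
time: 80.65
ee_pos: [0.4095, -0.3518, 0.2829]
ee_rot: [0.065, 0.998, 0.001, 0.0]
wrist_force: [0.7, 0.1, -0.7]
gripper_width: 0.0466
```

```bash
python3 go.py .45 .0085 .178 82.4
python3 - <<'E'
from h import *
T=cap("top","t21");S=cap("side","s21")
h=cv2.cvtColor(T["pixels"],cv2.COLOR_RGB2HSV);r=np.zeros((384,512),bool);r[195:258,205:262]=1
m=((h[...,1]<75)&(h[...,2]>90))&r;bl=(h[...,2]<60)&r
print("plate",rect(T,m,.172)); 
n,l,st,ce=cv2.connectedComponentsWithStats(bl.astype(np.uint8))
for k in range(1,n):
    if st[k,4]>15: print(st[k],ce[k],toplane(T,ce[k],.204)[0],rect(T,l==k,.204),rect(T,l==k,.012))
for nm,z in(("basket_red_handle",.1995),("basket_blue_handle",.1995)):
    a=bot.place_of("top",nm);b=bot.place_of("side",nm)
    print(nm,[toplane(T,x["location"],z)[0].round(4) for x in a],[toplane(S,x["location"],z)[0].round(4) for x in b], tri(T,a[0]["location"],S,b[0]["location"]) if a and b else "")
for nm in("pen_cup","glue_bottle"): print(nm,[(round(d["confidence"],2),toplane(T,d["location"],0)[0].round(3)) for d in bot.place_of("top",nm)])
j=T["pixels"][:,:,::-1];i=S["pixels"][:,:,::-1]
cv2.imwrite("pics/z21.png",np.hstack([cv2.resize(i[90:290,120:320],(400,400),interpolation=cv2.INTER_CUBIC),cv2.resize(j[110:270,100:260],(400,400),interpolation=cv2.INTER_CUBIC)]))
E
```

```text
turn 0.12 then shift units x 0.151 y 7.249 z 2.098  now [ 0.4095 -0.3518  0.2829] 82.52 w 0.0466 F [ 0.7  0.1 -0.7] t 80.65 j7 2.17 tilt [0.0005 0.0013]
plate [456.4   9.2 111.8  65.5  -7.5]
[216 201  37  52 422] [240.50947867 225.70616114] [ 0.45815188 -0.01768496  0.204     ] [456.1   0.  132.4  85.7  -6.7] [456.5   6.8 155.9 101.   -6.7]
[218 210   3  21  23] [219.         219.60869565] [0.47499798 0.04124045 0.204     ] [474.   41.2  54.9   3.   -6.1] [477.6  55.3  64.6   3.6  -6.1]
[227 216   8  21 125] [230.456 226.28 ] [0.45668671 0.00982509 0.204     ] [457.    9.7  54.7  17.   -7. ] [457.6  18.2  64.4  20.   -7. ]
basket_red_handle [array([0.6629, 0.2236, 0.1995])] [array([0.5233, 0.3238, 0.1995])] (array([0.57734226, 0.2278973 , 0.24011613]),)
basket_blue_handle [array([0.5233, 0.3278, 0.1995]), array([0.712 , 0.0815, 0.1995])] [array([0.526 , 0.328 , 0.1995])] (array([0.52450595, 0.32724024, 0.19994098]),)
pen_cup [(0.93, array([0.756, 0.106, 0.   ]))]
glue_bottle [(0.75, array([ 0.763, -0.133,  0.   ]))]
```

View pics/z21.png

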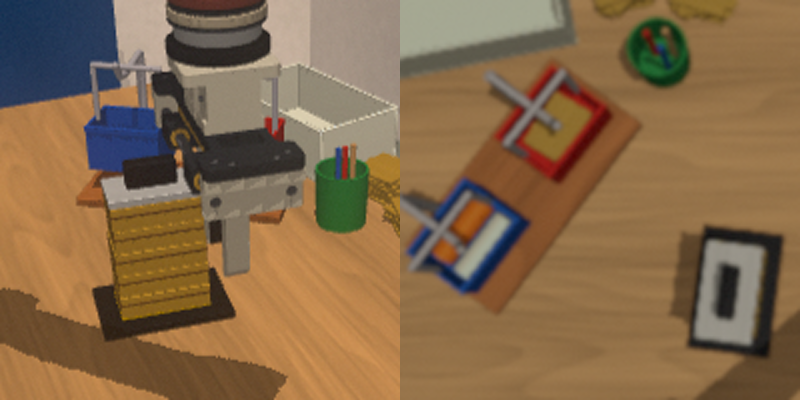

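>>> arm_command(
  series=[
    [0,-0.4,-0.5,0,0],
    [0,-0.8,-0.5,0,0],
    [0,-0.8,0,0,0],
    [0,-0.4,0,0,0],
    [0,0,0,0,0],
    [0,0,0,0,0],
    [0,0,0,0,0],
  ],
)

```text
time: 81.92
ee_pos: [0.3939, -0.471, 0.3329]
ee_rot: [0.065, 0.998, 0.0, 0.0]
wrist_force: [0.3, -0.6, -0.4]
gripper_width: 0.0461
```

Run:
```python
from h import *
S=cap("side","s22");T=cap("top","t22");i=S["pixels"][:,:,::-1]
cv2.imwrite("pics/z22.png",cv2.resize(i[90:290,120:320],(600,600),interpolation=cv2.INTER_CUBIC))
s=bot.observe();print(s["ee_pos"],s["joint_velocities"].round(3),s["time"])
b=bot.place_of("side","basket_red_handle");print([(x["confidence"],toplane(S,x["location"],.1995)[0].round(4)) for x in b])
```

```text
[ 0.39366193 -0.47140457  0.33296207] [ 0.004  0.004  0.006 -0.003 -0.001 -0.002  0.001] 82.025
[]
```

View pics/z22.png

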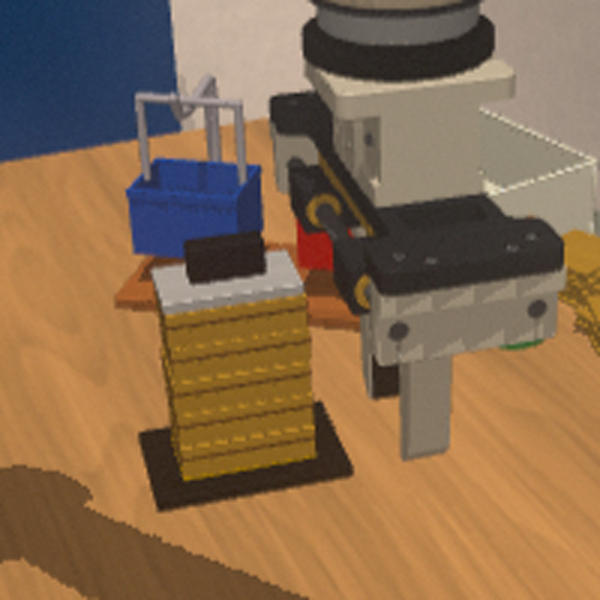

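Run:
```python
from station import bot
print(bot.hand_in())
```

```text
the job is handed in; nothing more can be done
None
```

I hung the red basket on the right hook and the blue on the left. All five cases are stacked over the outline with the press plate on top, grip up. I handed the job in at about 82 s, with the gripper clear of everything; no verdict was reported.

**Final checks:**
- **Plate:** its centre measured about 3 mm from the board centre, and its angle matched the outline (-7.5° against -7.6°).
- **Cases:** the column looks square and level. Before the plate went on, the top case read within about 4 mm of the board centre in the side camera, which reads 1–3 mm high in y.
- **Baskets:** both handles measured within about 3 mm of the hooks' resting places, and both baskets hang level.
- **Glue bottle and pen cup:** neither was touched. The network put the cup within 4 mm of its earlier reading. The bottle reading differed by about 12 mm, which I put down to detection noise.

**What disagreed:**
- One case was knocked about 3 cm aside mid-run. I spotted it in the next picture and picked it up from its new place.
- In the last side pictures the arm hid the red basket. The network took the blue handle for the red one in one picture and found no red handle in the next. The red basket's final check therefore rests on the last clear top picture and earlier side pictures.

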